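# Gauging a batch of forged latch catches

## Robot

A 6-joint arm with a two-finger parallel gripper is mounted at the origin on the work surface. World frame = base frame: x ahead of the robot, y to its left, z up, the work surface at z = 0. Lengths are in m, angles in degrees, forces in N, time in s.
With the tool pointing down it reaches from about 0.4 to 0.825 m from the base axis. Payload 7 kg.
Tool frame: the origin (TCP) lies midway between the tips of the shut fingers; the grasp point (between the pads) lies 19 mm behind it; x points along the fingers, z is the direction in which the jaws open and shut, and the axes are right-handed (so a half turn about x gives the same grasp; the last joint's range is limited). The gripper opens to 88 mm and grips with 3 to 60 N. Pads are 19 mm wide; open, the fingers measure 130 mm over their backs; the gripper's body (78 mm by 193 mm) begins 47 mm behind the grasp point.
Start: joints at [-52.649, 20.546, 0.682, 0, -70.136, -16.507], TCP at [0.24, -0.631, 0.227] pointing down, gripper open.
Joint ranges: [-176.03, 176.03], [-82.01, 121.73], [-58.28, 71.71], [-173.87, 95.51], [-174.79, -0.11], [-173.66, 173.66]. Speed limits (degrees/s): [136.94, 136.94, 172.46, 180, 180, 180].

## Interface

Orientations are given as [roll, pitch, yaw] about the fixed x, y, z axes, in that order (R = Rz(yaw) Ry(pitch) Rx(roll)).
In Python, from plant import ctrl gives the robot as it stands. The module is installed in compiled form; this text tells all that it offers.
- The arm moves only by the tool servo_tool, never from a script. Its argument "deltas" is a list of rows, each a list of 3 entries, a list of its own where there are three numbers: the turn, a rotation vector about the tool's x, y, z in degrees, then the shift along the tool's x, y, z in cm, then the finger opening in cm, from 0 to 8.76. A call has 1 to 5 rows; each row is the pose to reach, as a shift and turn from the pose measured when the call began, along the tool's axes at that moment; what a row does not reach only later rows make up. A row lasts 1/10 s, in which the tool goes at most 50 mm and 8.59 degrees, less where a joint would pass 70% of its speed; a pose out of reach is approached as far as the arm can. A call with a gripper value outside its range is refused whole. The fingers move at their own pace and stop on an object; the grip force is fixed at half the most. Time passes only in rows, so rows that repeat a pose let the fingers close. It gives the time, the measured TCP pose, the force and the opening at its end, in the units of the state.
- ctrl.get_obs(): the state, without advancing time (a new reading comes with each control period).
- ctrl.snapshot(name): name is "scene" or "top" or "wrist"; returns a dict with "image" (480x640x3 uint8, red, green, blue), "vertical_fov" (degrees; the focal length in pixels is half the picture's height over the tangent of half this angle, whatever the lens; pixels are square), "cx", "cy" (the principal point, pixels), "rvec" (rotation vector, rad) and "tvec" (3), from world to camera coordinates, as OpenCV has them. Camera axes: x right, y down, z forward; pixel columns grow to the right and rows downward; lengths in m; the calibration is good to about 2 mm. A picture is of the moment at which its call begins. There is no depth.
- ctrl.close_job(): hands the job in, once; it reports no verdict.
The state is a dict: "clock": time; "joint_pos": joint angles; "qvel": joint speeds; "tau": joint torques, N m; "tool_pos": TCP position; "orientation": TCP orientation; "force": force on the tool from outside, world axes, zero at the start; "moment": the same for the moment, N m; "opening": finger opening in m.
Only numpy, scipy, OpenCV 4.12 (cv2) and the standard library are available. Lean on these libraries where they do the work, as an engineer would, in place of code of your own. Each camera call takes 0.05 s, during which the arm holds its last target. There are 200 camera calls.

## Task

Take the stepped feeler gauge and try it in the fork of every latch catch in the row, working from the robot's left to its right and pushing it straight down each time, without forcing it, until it will go no further: a catch is good when the thin end of the blade slides in but the thick step is stopped on the prongs, and bad when the blade will not enter or the step goes in as well. Stand the good catches flat in the tray, one to a bay with their tails towards the red rim, put the bad ones in the wooden rework crate, and hang the gauge back in its block. Leave everything else on the bench where it lies.

Things in the scene. Friction and masses are not known exactly. Their poses are not given: they have to be found in the camera images.
- catch_a1: Dark steel latch catch, first on the left (or catch_a2; one is absent: None). Origin: centre of underside below its fork, z up. Foot plate 40 x 40 x 10 mm, with a rounded tail 28 wide with a screw hole, out to x +42. On it two prongs, 32 over all in x, 24 in y, tops z 42; slot between at x 0, along y, open on top, floor z 10, width 3.5 (tight), 9 (good) or 14.5 (slack). 0.32 kg.
- catch_a2: Latch catch of the same outside shape and axes as catch_a1, its slot tight, good or slack. If present, it starts in the leftmost place of the row (most +y); of catch_a2 and catch_a1 at most one is present, the absent one reads None.
- catch_b1: Latch catch of the same outside shape and axes as catch_a1, its slot tight, good or slack. If present, it starts in the second place of the row from the left; of catch_b1 and catch_b2 at most one is present, the absent one reads None.
- catch_b2: Latch catch of the same outside shape and axes as catch_a1, its slot tight, good or slack. If present, it starts in the second place of the row from the left; of catch_b2 and catch_b1 at most one is present, the absent one reads None.
- catch_c1: Latch catch of the same outside shape and axes as catch_a1, its slot tight, good or slack. If present, it starts in the third place from the left; of catch_c1 and catch_c2 at most one is present, the absent one reads None.
- catch_c2: Latch catch of the same outside shape and axes as catch_a1, its slot tight, good or slack. If present, it starts in the third place from the left; of catch_c2 and catch_c1 at most one is present, the absent one reads None.
- catch_d1: Latch catch of the same outside shape and axes as catch_a1, its slot tight, good or slack. If present, it starts in the rightmost place of the row (most -y); of catch_d1 and catch_d2 at most one is present, the absent one reads None.
- catch_d2: Latch catch of the same outside shape and axes as catch_a1, its slot tight, good or slack. If present, it starts in the rightmost place of the row (most -y); of catch_d2 and catch_d1 at most one is present, the absent one reads None.
- gauge: Stepped feeler gauge, blade down, yellow handle up. Origin: middle of the blade's rounded tip; z up; x across its thickness. Thin end 6 mm thick (x), 24 wide (y), z 0-18; step 11.5 thick, z 18-50; brass guard 28 x 44, z 50-55; handle 20 (x) x 34 (y), z 55-109. 0.22 kg. Tip stops at the prong tops (tight), 18 mm below them (good) or 32 below, on the slot floor (slack).
- gauge_block: Fixed wooden block 80 (x) by 130 (y) by 60 mm high, at the left or right end of the row; origin: centre of its underside. In its middle a pocket 18 (x) by 34 mm (y), right through, in which the gauge hangs by its guard, blade down, gauge x along block x (either way round). Two short punches stand at y = +-50 mm, up to 40 mm above the block.
- pocket (a point): Centre of the pocket's mouth in the top of the gauge block, 60 mm above the bench; when the gauge is home its origin lies 50 mm straight below this point.
- tray: Fixed grey sheet-steel tray 86 (x) by 236 (y) by 14 mm high, origin at the centre of its underside, floor 4 mm thick. Three dividers make four bays side by side along y, each 78 mm (x) by 54 mm (y) inside, centred at y = -87, -29, +29 and +87 mm. Its long rim at +x (away from the robot) is painted red, the rest grey.
- crate: Fixed wooden rework crate, open on top, 146 (x) by 246 (y) by 40 mm high, origin at the centre of its underside, inside 130 by 230 mm, floor 8 mm thick.
- oil_bottle: Amber oil bottle, 56 mm across, 170 mm high, standing, not to be disturbed. Origin at the centre of its base.
- chisel: Cold chisel about 165 mm long and 18 mm thick lying on the bench between tray and crate, not to be disturbed. Origin at mid length on the bench.
- nail_box: Cardboard box 110 x 80 x 50 mm, not to be disturbed. Origin at the centre of its underside.
- bar_offcut: Square steel bar 22 x 200 x 22 mm lying beyond the tray and crate, not to be disturbed. Origin at the centre of its underside.

How it is judged:
By the outcome, as a careful person would: the job done as asked, in the order asked, and still so for the second after the job is handed in, with the robot touching nothing.
Of catch_a1, catch_a2 only 1 to 1 are there at a start; the rules pass over those that are not, and their reading is None.
Of catch_b1, catch_b2 only 1 to 1 are there at a start; the rules pass over those that are not, and their reading is None.
Of catch_c1, catch_c2 only 1 to 1 are there at a start; the rules pass over those that are not, and their reading is None.
Of catch_d1, catch_d2 only 1 to 1 are there at a start; the rules pass over those that are not, and their reading is None.
Of catch_b2, catch_c2 only 1 to 2 are there at a start; the rules pass over those that are not, and their reading is None.
Of catch_b1, catch_c1 only 1 to 2 are there at a start; the rules pass over those that are not, and their reading is None.
At some moment in a run one of catch_a1, catch_a2, catch_b1, catch_b2, catch_c1, catch_c2, catch_d1, catch_d2 may be knocked a few centimetres aside while the robot is not near it.
It also fails if it takes over 208 s, if anything falls off the work surface, if the arm or the gripper's body presses on something with over 40 N, if the wrist force passes 120 N, or if a joint passes its speed limit or range.

## Working session

There is one attempt and no reset: what is moved stays moved. The work goes in short steps, Python scripts to look and compute and a tool call to move; the robot and the scene stay as the last step left them, time stands still between calls to the robot, and variables do not carry over. Pictures are saved under pics/ and viewed, on a budget of 14 in all, crops included, one or two more only if the job needs it, and the job is handed in when it is done.

Besides the shell and the picture viewer there is one more tool, called after "Call:" by a JSON object that holds its "fn" and its "kwargs", one argument or row to a line. servo_tool: Moves the arm, as the interface text tells. Its arguments: {"type":"object","properties":{"deltas":{"type":"array","items":{"type":"array"}}},"required":["deltas"]}

```bash
mkdir -p pics; cat > h.py <<'E'
import numpy as np, cv2
from plant import ctrl
def snap(n,name=None):
    s=ctrl.snapshot(n)
    if name: cv2.imwrite('pics/'+name+'.png',cv2.cvtColor(s['image'],cv2.COLOR_RGB2BGR))
    return s
def cam(s):
    h=s['image'].shape[0]; f=h/2/np.tan(np.radians(s['vertical_fov'])/2)
    R,_=cv2.Rodrigues(np.array(s['rvec'],float)); t=np.array(s['tvec'],float).ravel()
    return f,R,t
def ray(s,u,v,z):
    f,R,t=cam(s); d=R.T@np.array([(u-s['cx'])/f,(v-s['cy'])/f,1]); c=-R.T@t
    return c+d*(z-c[2])/d[2]
def proj(s,p):
    f,R,t=cam(s); q=R@np.array(p,float)+t
    return q[0]/q[2]*f+s['cx'],q[1]/q[2]*f+s['cy']
E
python3 - <<'E'
from h import *
o=ctrl.get_obs(); print(o)
for n in('scene','top'):
    s=snap(n,n+'0'); f,R,t=cam(s); print(n,f,s['cx'],s['cy'],-R.T@t,R.round(3).tolist())
E
```

```text
{'clock': 0.0, 'joint_pos': array([-5.26498526e+01,  2.05903548e+01,  6.31059523e-01, -2.12659643e-02,
       -7.01357569e+01, -1.65072650e+01]), 'qvel': array([0.05706242, 0.01109559, 0.04596463, 0.03284041, 0.04411693,
       0.00310523]), 'tau': array([-3.16033482e-03, -5.82722425e+01,  2.93044192e+01,  6.99734151e+00,
        6.67826651e-03, -1.71478664e-04]), 'tool_pos': array([ 0.23996296, -0.6303522 ,  0.22561067]), 'orientation': array([  4.63164787,  89.90286768, 115.4672877 ]), 'force': array([-0.21672589, -0.14967265, -0.17100393]), 'moment': array([ 0.00249335, -0.03893152,  0.01622973]), 'opening': 0.08755717373276234}
scene 480.12852358961635 320.1211700496643 244.81613262090139 [1.31030275 0.1174226  0.98387915] [[-0.192, 0.981, 0.014], [0.759, 0.158, -0.631], [-0.622, -0.11, -0.776]]
top 459.9322594979094 323.33766113032215 228.17896011462514 [ 0.51516223 -0.02824286  0.9842103 ] [[0.019, -1.0, -0.009], [-0.998, -0.019, -0.066], [0.066, 0.01, -0.998]]
```

View pics/top0.png

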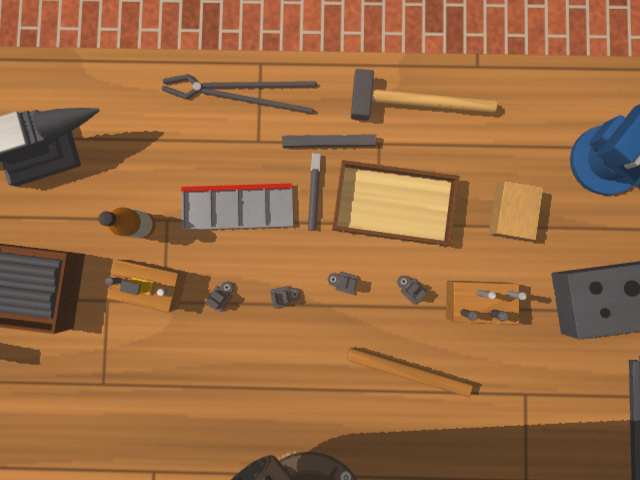

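View pics/scene0.png

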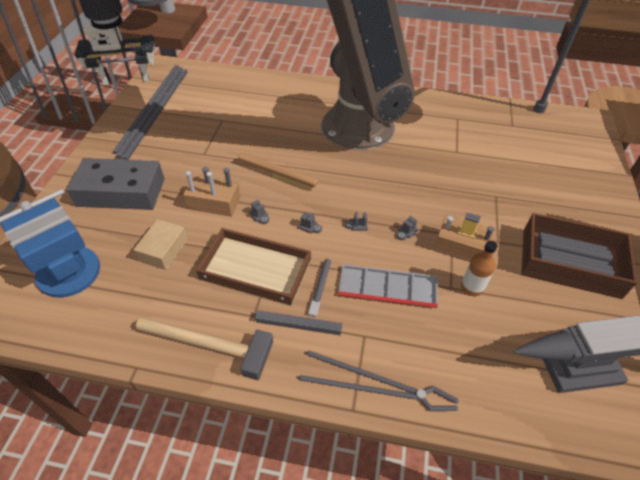

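The top view is oriented with +x up and +y left. The gauge block is at about (145,287), the catches at (221,295), (285,297), (345,283) and (412,290), the tray at (238,207), and the crate at (397,203). The scene view agrees. I'll zoom in next.

```bash
python3 - <<'E'
from h import *
s=snap('top'); im=cv2.cvtColor(s['image'],cv2.COLOR_RGB2BGR)
c=im[250:322,100:440]; 
a=cv2.resize(im[255:320,100:265],None,fx=4.8,fy=4.5,interpolation=cv2.INTER_CUBIC)
b=cv2.resize(im[255:320,265:430],None,fx=4.8,fy=4.5,interpolation=cv2.INTER_CUBIC)
cv2.imwrite('pics/crop1.png',np.vstack([a,b]))
hsv=cv2.cvtColor(im,cv2.COLOR_BGR2HSV)
# red rim
m=((hsv[...,0]<6)|(hsv[...,0]>174))&(hsv[...,1]>180)&(hsv[...,2]>100); m[:150]=0;m[240:]=0
v,u=np.nonzero(m); print('red',u.min(),u.max(),v.min(),v.max())
r=cv2.minAreaRect(np.c_[u,v].astype(np.float32)); print(r)
bp=cv2.boxPoints(r); print([ray(s,*p,.014)[:2].round(4).tolist() for p in bp])
# tray grey
g=((hsv[...,1]<60)&(hsv[...,2]>80)).astype(np.uint8); g[:180]=0;g[240:]=0;g[:,:175]=0;g[:,305:]=0
v,u=np.nonzero(g|(m.astype(np.uint8)))
r=cv2.minAreaRect(np.c_[u,v].astype(np.float32)); print('tray',r,[ray(s,*p,.014)[:2].round(4).tolist() for p in cv2.boxPoints(r)], ray(s,*r[0],.014))
# yellow handle
y=(abs(hsv[...,0].astype(int)-27)<5)&(hsv[...,1]>200)&(hsv[...,2]>120); y[:250]=0;y[320:]=0;y[:,200:]=0
v,u=np.nonzero(y); print('yel',len(u),u.mean() if len(u) else 0,v.mean() if len(u) else 0)
# dark catches
d=(hsv[...,2]<125)&(hsv[...,1]<90); d[:265]=0;d[315:]=0;d[:,:195]=0;d[:,440:]=0
n,l,st,ce=cv2.connectedComponentsWithStats(d.astype(np.uint8))
for i in range(1,n):
  if st[i,4]>80: print(st[i],ce[i],ray(s,*ce[i],.02)[:2])
for p in [(121,260),(183,271),(171,312),(108,300)]: print('blk',ray(s,*p,.06)[:2])
for p in [(343,162),(459,177),(450,245),(333,230)]: print('crate',ray(s,*p,.04)[:2])
print('bottle',ray(s,107,218,.17), 'chisel',ray(s,314,190,.018))
E
```

```text
red 182 291 183 190
((236.50186157226562, 187.05287170410156), (4.608894348144531, 109.14380645751953), 87.9786376953125)
[[0.6623, 0.2852], [0.6747, 0.0527], [0.6649, 0.0521], [0.6524, 0.2845]]
tray ((236.89053344726562, 206.39797973632812), (43.30244827270508, 111.30715942382812), 87.9786376953125) [[0.6622, 0.2882], [0.6748, 0.051], [0.5825, 0.0455], [0.5698, 0.2812]] [0.62219582 0.16637071 0.014     ]
yel 0 0 0
[328 272  30  22 421] [344.04988124 282.00950119] [ 0.46726007 -0.06354767]
[398 276  29  28 455] [411.94285714 289.29230769] [ 0.45499089 -0.20487291]
[206 282  27  30 456] [219.61184211 296.83991228] [0.43139395 0.19523072]
[270 287  31  21 465] [283.94408602 296.11397849] [0.43558398 0.06106694]
blk [0.50443305 0.38733964]
blk [0.48483745 0.26134603]
blk [0.40290785 0.28213857]
blk [0.42410703 0.40959038]
crate [ 0.71600389 -0.05659249]
crate [ 0.6887944  -0.29678258]
crate [ 0.54788261 -0.2783867 ]
crate [ 0.57416305 -0.03836733]
bottle [0.579941   0.36658254 0.17      ] chisel [0.65963427 0.00313563 0.018     ]
```

View pics/crop1.png

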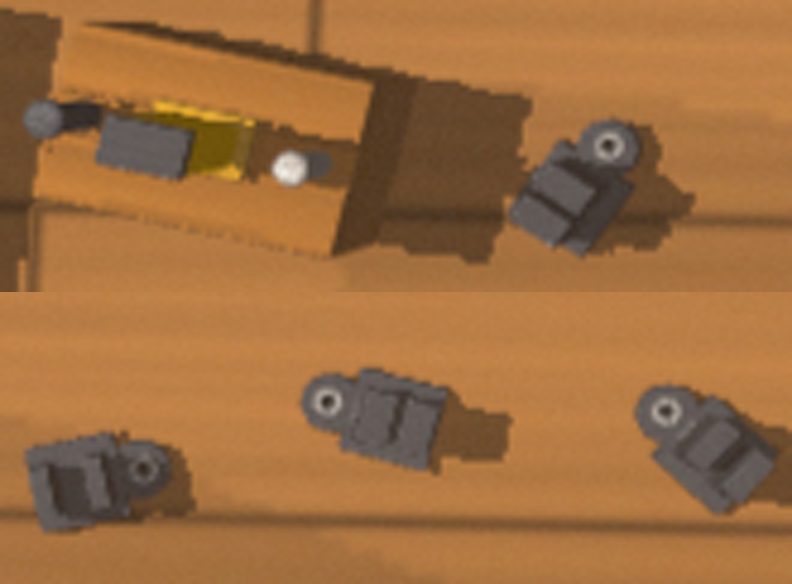

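Slots appear varied, with b wide. Everything measured so far fits the given sizes and reach. Next I'll write a delta helper, travel over the row, and take wrist pictures.

```bash
cat >> h.py <<'E'
from scipy.spatial.transform import Rotation as Ro
def pose(o=None):
    o=o or ctrl.get_obs(); return np.array(o['tool_pos']),Ro.from_euler('xyz',o['orientation'],degrees=True).as_matrix(),o
def plan(p,yaw=None):
    """target TCP p; yaw = heading of jaw axis (mod 180), tool down"""
    c,R,o=pose(); z=R[:,2]; y0=np.degrees(np.arctan2(z[1],z[0]))
    if yaw is None: yaw=y0
    d=(yaw-y0+90)%180-90; a=np.radians(y0+d)
    Z=np.array([np.cos(a),np.sin(a),0]);X=np.array([0,0,-1.]);T=np.c_[X,np.cross(Z,X),Z]
    rv=Ro.from_matrix(R.T@T).as_rotvec(degrees=True); sh=R.T@(np.array(p)-c)*100
    print('t%.2f pos'%o['clock'],c.round(4),'jawyaw %.1f j6 %.0f open %.1f F'%(y0,o['joint_pos'][5],o['opening']*1000),o['force'].round(1),'\n turn',rv.round(2),'shift cm',sh.round(2),'rows',round(max(np.linalg.norm(rv)/8.59,np.linalg.norm(sh)/5),1))
    print(' toolaxes y',R[:,1].round(3),'z',R[:,2].round(3))
E
python3 - <<'E'
from h import *
plan([.46,-.14,.25],90)
E
```

```text
t0.15 pos [ 0.24   -0.6305  0.2258] jawyaw 110.8 j6 -17 open 87.6 F [-0.   0.2 -0.9] 
 turn [ 2.084e+01  7.000e-02 -2.000e-02] shift cm [ -2.37 -38.01  38.02] rows 10.8
 toolaxes y [-0.935 -0.356  0.   ] z [-0.356  0.935  0.001]
```

Call:
{"fn": "servo_tool", "kwargs": {
  "deltas": [
    [[20.8, 0, 0], [-1.2, -19, 19], 8.7],
    [[20.8, 0, 0], [-1.2, -19, 19], 8.7],
    [[20.8, 0, 0], [-1.2, -19, 19], 8.7],
    [[20.8, 0, 0], [-1.2, -19, 19], 8.7],
    [[20.8, 0, 0], [-1.2, -19, 19], 8.7]
  ]
}}

```text
clock: 0.65
tool_pos: [0.3417, -0.4027, 0.237]
orientation: [27.8, 89.9, 117.8]
force: [1.7, 0.8, 1.5]
opening: 0.0869
```

Call:
{"fn": "servo_tool", "kwargs": {
  "deltas": [
    [[0, 0, 0], [-1.2, -11, 24.5], 8.7],
    [[0, 0, 0], [-1.2, -11, 24.5], 8.7],
    [[0, 0, 0], [-1.2, -11, 24.5], 8.7],
    [[0, 0, 0], [-1.2, -11, 24.5], 8.7],
    [[0, 0, 0], [-1.2, -11, 24.5], 8.7]
  ]
}}

```text
clock: 1.15
tool_pos: [0.4435, -0.1745, 0.2487]
orientation: [4.4, 89.9, 94.4]
force: [1.4, -0.9, 0.4]
opening: 0.0869
```

```bash
python3 - <<'E'
from h import *
s=snap('wrist','w1'); f,R,t=cam(s); print(f,-R.T@t,R.round(3).tolist())
plan([.47,.2,.25],90)
plan([.47,.33,.25],90)
E
```

```text
346.5950683411689 [ 0.36915823 -0.17485938  0.40783753] [[0.001, 1.0, 0.002], [0.962, -0.001, 0.274], [0.274, 0.002, -0.962]]
t1.20 pos [ 0.4465 -0.1698  0.2491] jawyaw 90.2 j6 -93 open 87.2 F [1.8 4.6 1.1] 
 turn [0.18 0.13 0.11] shift cm [-0.   -2.46 36.97] rows 7.4
 toolaxes y [-1.    -0.003 -0.002] z [-0.003  1.     0.002]
t1.20 pos [ 0.4465 -0.1698  0.2491] jawyaw 90.2 j6 -93 open 87.2 F [1.8 4.6 1.1] 
 turn [0.18 0.13 0.11] shift cm [ 3.000e-02 -2.500e+00  4.997e+01] rows 10.0
 toolaxes y [-1.    -0.003 -0.002] z [-0.003  1.     0.002]
```

View pics/w1.png

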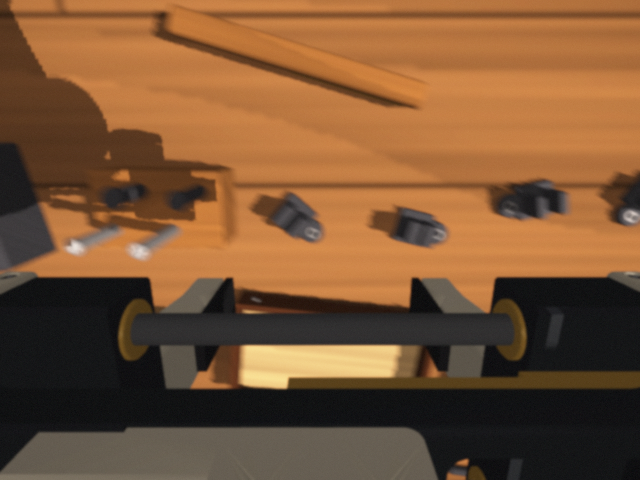

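The wrist view has +y to the right and +x downward. The point on the bench under the TCP falls near (320,215). Catches d, c and b are at (297,218), (420,227) and (532,200). I'll go on towards the gauge and take a picture along the way.

Call:
{"fn": "servo_tool", "kwargs": {
  "deltas": [
    [[0, 0, 0], [0, -1.5, 25], 8.7],
    [[0, 0, 0], [0, -1.5, 25], 8.7],
    [[0, 0, 0], [0, -1.5, 25], 8.7],
    [[0, 0, 0], [0, -1.5, 25], 8.7],
    [[0, 0, 0], [0, -1.5, 25], 8.7]
  ]
}}

```text
clock: 1.7
tool_pos: [0.4598, 0.0749, 0.2499]
orientation: [-43.0, 89.8, 47.2]
force: [0.8, -0.5, 0.6]
opening: 0.0867
```

Call:
{"fn": "servo_tool", "kwargs": {
  "deltas": [
    [[0, 0, 0], [0, -0.2, 25], 8.7],
    [[0, 0, 0], [0, -0.2, 25], 8.7],
    [[0, 0, 0], [0, -0.2, 25], 8.7],
    [[0, 0, 0], [0, -0.2, 25], 8.7],
    [[0, 0, 0], [0, -0.2, 25], 8.7]
  ]
}}

```text
clock: 2.2
tool_pos: [0.4605, 0.3249, 0.2506]
orientation: [-41.9, 89.8, 48.3]
force: [1.2, 0.2, -0.5]
opening: 0.0873
```

Call:
{"fn": "servo_tool", "kwargs": {
  "deltas": [
    [[0, 0, 0], [0, 0, 0], 8.7],
    [[0, 0, 0], [0, 0, 0], 8.7]
  ]
}}

```text
clock: 2.4
tool_pos: [0.46, 0.3259, 0.2496]
orientation: [-42.8, 89.9, 47.5]
force: [0.2, -0.3, 0.3]
opening: 0.0869
```

```bash
python3 - <<'E'
from h import *
s=snap('wrist','w2'); np.save('w2.npy',s,allow_pickle=True)
plan([.455,.337,.2],-10)
E
```

```text
t2.45 pos [0.4601 0.3249 0.25  ] jawyaw 90.3 j6 -145 open 87.1 F [-0.1 -1.2 -1. ] 
 turn [-7.974e+01  2.000e-02  1.500e-01] shift cm [5.   0.51 1.21] rows 9.3
 toolaxes y [-1.    -0.005 -0.002] z [-0.005  1.     0.002]
```

View pics/w2.png

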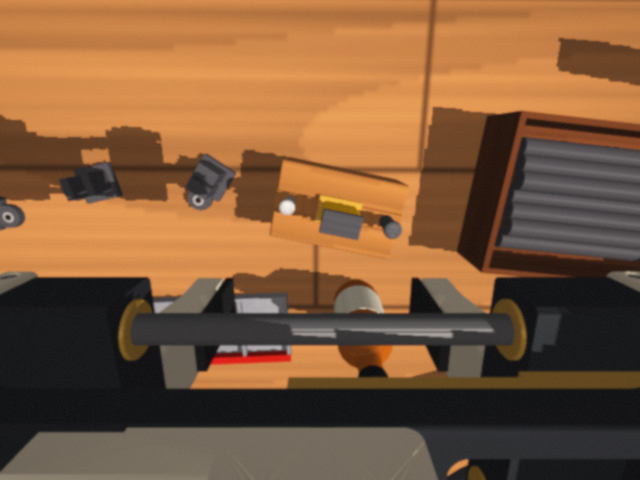

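```bash
python3 - <<'E'
from h import *
print(ctrl.get_obs()['joint_pos'].round(1))
s=np.load('w2.npy',allow_pickle=True).item(); im=s['image']
hsv=cv2.cvtColor(im,cv2.COLOR_RGB2HSV)
# handle cap: dark grey within region
d=((hsv[...,1]<70)).astype(np.uint8); d[:200]=0;d[245:]=0;d[:,:312]=0;d[:,370:]=0
v,u=np.nonzero(d); r=cv2.minAreaRect(np.c_[u,v].astype(np.float32)); print(r)
print('cap z.119',ray(s,*r[0],.119),[ray(s,*p,.119)[:2].round(4).tolist() for p in cv2.boxPoints(r)])
C=[ray(s,*p,.06) for p in [(282,158),(409,186),(390,256),(270,234)]]
print('block',np.mean(C,0),[c[:2].round(4).tolist() for c in C],[np.linalg.norm(C[i]-C[i-1]).round(4) for i in range(4)])
print('punch',ray(s,287,207,.1),ray(s,392,227,.1))
cv2.imwrite('pics/crop2.png',cv2.resize(cv2.cvtColor(im,cv2.COLOR_RGB2BGR)[145:265,40:420],(760,240),interpolation=cv2.INTER_CUBIC))
E
```

```text
[  55.1    9.1  -11.7    0.   -69.  -144.9]
((341.0961608886719, 224.0192413330078), (39.81157302856445, 22.749475479125977), 11.309932708740234)
cap z.119 [0.45460361 0.3425728  0.119     ] [[0.4611, 0.3239], [0.4415, 0.3276], [0.4482, 0.361], [0.468, 0.3579]]
block [0.45368963 0.34283256 0.06      ] [[0.4025, 0.2868], [0.4292, 0.4135], [0.5033, 0.3987], [0.4797, 0.2723]] [np.float64(0.0786), np.float64(0.1294), np.float64(0.0756), np.float64(0.1287)]
punch [0.44358337 0.29459179 0.1       ] [0.46175117 0.39048647 0.1       ]
```

View pics/crop2.png

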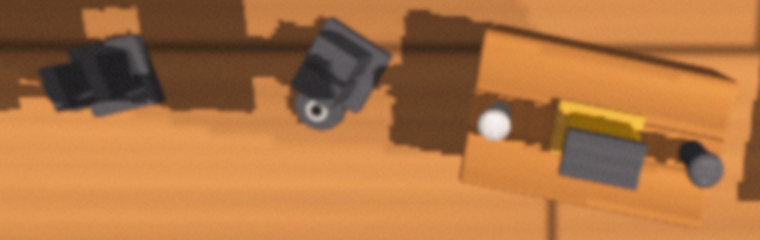

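The gauge cap is at (0.4546, 0.3426) with yaw about -10.5°. The block centre is at (0.4537, 0.3428), sized 0.129 x 0.077, as expected. I'll turn the jaw and move above it.

Call:
{"fn": "servo_tool", "kwargs": {
  "deltas": [
    [[-40.4, 0, 0], [5, 0.5, 1.7], 8.7],
    [[-40.4, 0, 0], [5, 0.5, 1.7], 8.7],
    [[-40.4, 0, 0], [5, 0.5, 1.7], 8.7],
    [[-40.4, 0, 0], [5, 0.5, 1.7], 8.7],
    [[-40.4, 0, 0], [5, 0.5, 1.7], 8.7]
  ]
}}

```text
clock: 2.95
tool_pos: [0.4554, 0.3404, 0.2002]
orientation: [-83.2, 89.9, 47.7]
force: [0.6, -0.2, 0.3]
opening: 0.0869
```

Call:
{"fn": "servo_tool", "kwargs": {
  "deltas": [
    [[-40.4, 0, 0], [0, 0, 0], 8.7],
    [[-40.4, 0, 0], [0, 0, 0], 8.7],
    [[-40.4, 0, 0], [0, 0, 0], 8.7],
    [[-40.4, 0, 0], [0, 0, 0], 8.7],
    [[-40.4, 0, 0], [0, 0, 0], 8.7]
  ]
}}

```text
clock: 3.45
tool_pos: [0.4556, 0.3387, 0.2007]
orientation: [-122.7, 89.8, 48.9]
force: [1.0, 0.4, 0.2]
opening: 0.0867
```

```bash
python3 - <<'E'
from h import *
s=snap('wrist','w3'); np.save('w3.npy',s,allow_pickle=True)
print(proj(s,[.4545,.342,.119]))
plan([.4545,.342,.075],-10.5)
E
```

```text
(np.float64(323.71374271364857), np.float64(249.99796176341732))
t3.50 pos [0.4557 0.3388 0.2007] jawyaw 171.9 j6 -65 open 87.0 F [ 0.6 -0.5  1.2] 
 turn [ 2.36 -0.09  0.14] shift cm [12.57 -0.27  0.18] rows 2.5
 toolaxes y [-0.142 -0.99  -0.002] z [-0.99   0.142 -0.002]
```

View pics/w3.png

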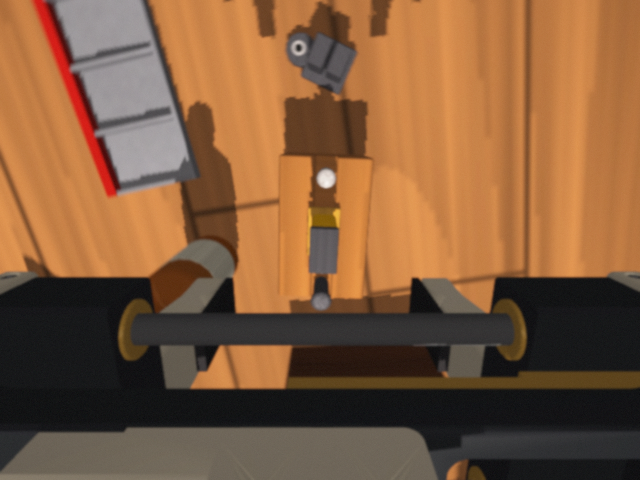

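The cap is at (324,250), which matches the projection. Before descending I'll check the gripper body's clearance to the bottle.

```bash
python3 - <<'E'
from h import *
s=np.load('w2.npy',allow_pickle=True).item()
print('w2 cap',ray(s,372,372,.17),ray(s,358,372,.17),ray(s,386,372,.17))
t=snap('top'); print('top cap',ray(t,107,218,.17))
sc=snap('scene'); print('scene cap',ray(sc,491,246,.17),'base',ray(sc,474,286,0.02), ray(sc,464,283,.04),ray(sc,494,283,.04))
w=np.load('w3.npy',allow_pickle=True).item()
im=cv2.cvtColor(sc['image'],cv2.COLOR_RGB2BGR)
cv2.imwrite('pics/crop3.png',cv2.resize(im[200:320,400:560],None,fx=4,fy=4,interpolation=cv2.INTER_CUBIC))
for z in(0,.1,.13,.141,.156,.17): print(z,proj(sc,[.58,.367,z]))
E
```

```text
w2 cap [0.56464119 0.36683156 0.17      ] [0.5646763  0.35556081 0.17      ] [0.56460607 0.3781048  0.17      ]
top cap [0.579941   0.36658254 0.17      ]
scene cap [0.58504818 0.36967295 0.17      ] base [0.58848676 0.37170096 0.02      ] [0.5994653  0.34291541 0.04      ] [0.58490479 0.41368494 0.04      ]
0 (np.float64(469.92459364807075), np.float64(287.45647867230224))
0.1 (np.float64(480.98608211603926), np.float64(263.17791549636354))
0.13 (np.float64(484.6118660291839), np.float64(255.2197800200671))
0.141 (np.float64(485.98045926506586), np.float64(252.2158915799406))
0.156 (np.float64(487.88194390508716), np.float64(248.0423741465031))
0.17 (np.float64(489.6944045269231), np.float64(244.0642531333528))
```

View pics/crop3.png

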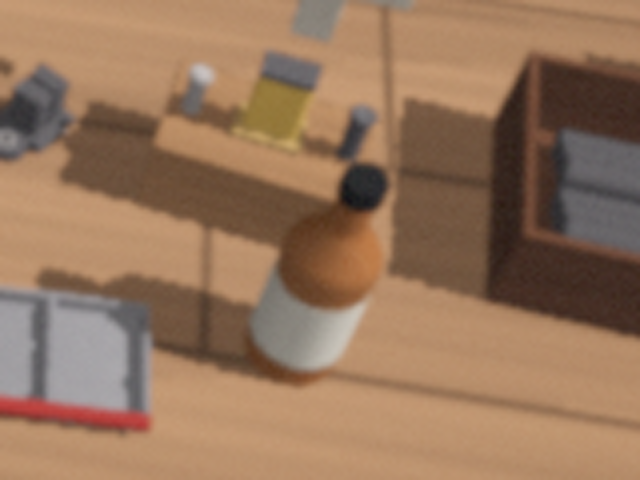

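Bottle centre is about (0.583, 0.368), and above z 0.14 only the neck is there. Gripping the handle high, with the TCP at z 0.085, leaves about 14 mm.

Call:
{"fn": "servo_tool", "kwargs": {
  "deltas": [
    [[2.4, 0, 0], [4, -0.27, 0.18], 8.7],
    [[2.4, 0, 0], [8, -0.27, 0.18], 8.7],
    [[2.4, 0, 0], [11.5, -0.27, 0.18], 8.7],
    [[2.4, 0, 0], [11.5, -0.27, 0.18], 8.7],
    [[2.4, 0, 0], [11.5, -0.27, 0.18], 8.7]
  ]
}}

```text
clock: 4.1
tool_pos: [0.4549, 0.342, 0.0862]
orientation: [-136.2, 89.9, 32.4]
force: [-1.1, 0.5, 1.3]
opening: 0.0869
```

Call:
{"fn": "servo_tool", "kwargs": {
  "deltas": [
    [[0, 0, 0], [0, 0, 0], 1.0],
    [[0, 0, 0], [0, 0, 0], 1.0],
    [[0, 0, 0], [0, 0, 0], 1.0],
    [[0, 0, 0], [0, 0, 0], 1.0],
    [[0, 0, 0], [0, 0, 0], 1.0]
  ]
}}

```text
clock: 4.6
tool_pos: [0.4549, 0.3421, 0.0867]
orientation: [-131.2, 89.8, 37.4]
force: [-0.1, 0.5, -0.1]
opening: 0.0528
```

Call:
{"fn": "servo_tool", "kwargs": {
  "deltas": [
    [[0, 0, 0], [0, 0, 0], 1.0],
    [[0, 0, 0], [0, 0, 0], 1.0],
    [[0, 0, 0], [0, 0, 0], 1.0],
    [[0, 0, 0], [0, 0, 0], 1.0],
    [[0, 0, 0], [0, 0, 0], 1.0]
  ]
}}

```text
clock: 5.1
tool_pos: [0.455, 0.3421, 0.0866]
orientation: [-132.3, 89.8, 36.3]
force: [0.5, 0.2, -1.3]
opening: 0.0198
```

```bash
python3 - <<'E'
from h import *
plan([.4545,.342,.085],-10.5); print(ctrl.get_obs()['moment'])
E
```

```text
t5.10 pos [0.455  0.3421 0.0866] jawyaw 168.6 j6 -68 open 19.8 F [ 0.5  0.2 -1.3] 
 turn [-0.92 -0.11  0.12] shift cm [0.16 0.02 0.04] rows 0.1
 toolaxes y [-0.198 -0.98  -0.002] z [-0.98   0.198 -0.002]
[0.06046904 0.00207588 0.05205381]
```

The gauge is gripped, opening 19.8 mm. Home TCP is (0.455, 0.342, 0.0866). I'll lift it and photograph each catch from overhead.

Call:
{"fn": "servo_tool", "kwargs": {
  "deltas": [
    [[0, 0, 0], [-4, 0, 0], 1.0],
    [[0, 0, 0], [-8, 0, 0], 1.0],
    [[0, 0, 0], [-12, 0, 0], 1.0],
    [[0, 0, 0], [-12, 4, -0.5], 1.0],
    [[0, 0, 0], [-12, 7.2, -0.9], 1.0]
  ]
}}

```text
clock: 5.6
tool_pos: [0.4489, 0.269, 0.2073]
orientation: [-120.7, 89.8, 48.0]
force: [-0.3, -1.9, -2.9]
opening: 0.0199
```

Call:
{"fn": "servo_tool", "kwargs": {
  "deltas": [
    [[0, 0, 0], [0, 0, 0], 1.0],
    [[0, 0, 0], [0, 0, 0], 1.0]
  ]
}}

```text
clock: 5.8
tool_pos: [0.4488, 0.2683, 0.2075]
orientation: [-118.6, 89.7, 50.0]
force: [0.5, 0.6, -1.5]
opening: 0.0198
```

```bash
echo "from h import *
import sys
s=snap('wrist'); s['tcp']=pose()[0]; s['R']=pose()[1]; np.save(sys.argv[1],s,allow_pickle=True); plan(pose()[0])" > shot.py; python3 shot.py ca.npy
```

```text
t5.85 pos [0.449  0.269  0.2073] jawyaw 168.6 j6 -64 open 19.5 F [ 0.7  0.2 -3.2] 
 turn [ 0.   -0.13  0.23] shift cm [0. 0. 0.] rows 0.0
 toolaxes y [-0.198 -0.98  -0.004] z [-0.98   0.198 -0.002]
```

Call:
{"fn": "servo_tool", "kwargs": {
  "deltas": [
    [[0, 0, 0], [0, 4, -0.8], 1.0],
    [[0, 0, 0], [2, 8, -1.6], 1.0],
    [[0, 0, 0], [4.5, 13.1, -2.6], 1.0],
    [[0, 0, 0], [4.5, 13.1, -2.6], 1.0],
    [[0, 0, 0], [4.5, 13.1, -2.6], 1.0]
  ]
}}

```text
clock: 6.35
tool_pos: [0.4485, 0.1347, 0.161]
orientation: [-112.6, 89.8, 55.9]
force: [-0.4, 0.5, -0.6]
opening: 0.0197
```

```bash
python3 shot.py cb.npy
```

```text
t6.40 pos [0.4492 0.1359 0.1618] jawyaw 168.6 j6 -52 open 19.9 F [ 0.5  0.4 -2.3] 
 turn [ 0.   -0.13  0.21] shift cm [0. 0. 0.] rows 0.0
 toolaxes y [-0.198 -0.98  -0.004] z [-0.98   0.198 -0.002]
```

Call:
{"fn": "servo_tool", "kwargs": {
  "deltas": [
    [[0, 0, 0], [0, 4, -1.9], 1.0],
    [[0, 0, 0], [0, 8, -3.8], 1.0],
    [[0, 0, 0], [0, 11.6, -5.4], 1.0],
    [[0, 0, 0], [0, 11.6, -5.4], 1.0],
    [[0, 0, 0], [0, 11.6, -5.4], 1.0]
  ]
}}

```text
clock: 6.9
tool_pos: [0.4803, 0.012, 0.1619]
orientation: [-127.3, 89.7, 41.2]
force: [1.0, -0.0, -1.6]
opening: 0.0199
```

```bash
python3 shot.py cc.npy
```

```text
t6.95 pos [0.4801 0.0126 0.1618] jawyaw 168.6 j6 -36 open 19.9 F [ 0.6 -0.4 -1.4] 
 turn [ 0.   -0.17  0.24] shift cm [0. 0. 0.] rows 0.0
 toolaxes y [-0.198 -0.98  -0.004] z [-0.98   0.198 -0.003]
```

Call:
{"fn": "servo_tool", "kwargs": {
  "deltas": [
    [[0, 0, 0], [0, 4.5, -0.6], 1.0],
    [[0, 0, 0], [0, 9, -1.2], 1.0],
    [[0, 0, 0], [0, 14.1, -1.8], 1.0],
    [[0, 0, 0], [0, 14.1, -1.8], 1.0],
    [[0, 0, 0], [0, 14.1, -1.8], 1.0]
  ]
}}

```text
clock: 7.45
tool_pos: [0.4703, -0.129, 0.1614]
orientation: [-128.5, 89.7, 40.0]
force: [0.4, 0.3, -0.8]
opening: 0.02
```

```bash
python3 shot.py cd.npy; python3 - <<'E'
from h import *
T=[]
for n,p in zip('abcd',[(.431,.195),(.4356,.061),(.467,-.0635),(.455,-.205)]):
    s=np.load('c%s.npy'%n,allow_pickle=True).item(); u,v=proj(s,[*p,.02]); u0,v0=int(u)-50,max(0,int(v)-37)
    print(n,u0,v0,s['tcp'].round(4)); im=cv2.cvtColor(s['image'],cv2.COLOR_RGB2BGR)
    T.append(cv2.resize(im[v0:v0+75,u0:u0+100],(400,300),interpolation=cv2.INTER_CUBIC))
cv2.imwrite('pics/cat.png',np.vstack([np.hstack(T[:2]),np.hstack(T[2:])]))
E
```

```text
t7.50 pos [ 0.4704 -0.1283  0.1615] jawyaw 168.6 j6 -19 open 19.8 F [ 0.4  0.5 -1.5] 
 turn [ 0.   -0.2   0.25] shift cm [0. 0. 0.] rows 0.0
 toolaxes y [-0.198 -0.98  -0.004] z [-0.98   0.198 -0.004]
a 274 100 [0.449  0.269  0.2073]
b 268 101 [0.4492 0.1359 0.1618]
c 269 99 [0.4801 0.0126 0.1618]
d 271 98 [ 0.4704 -0.1283  0.1615]
```

View pics/cat.png

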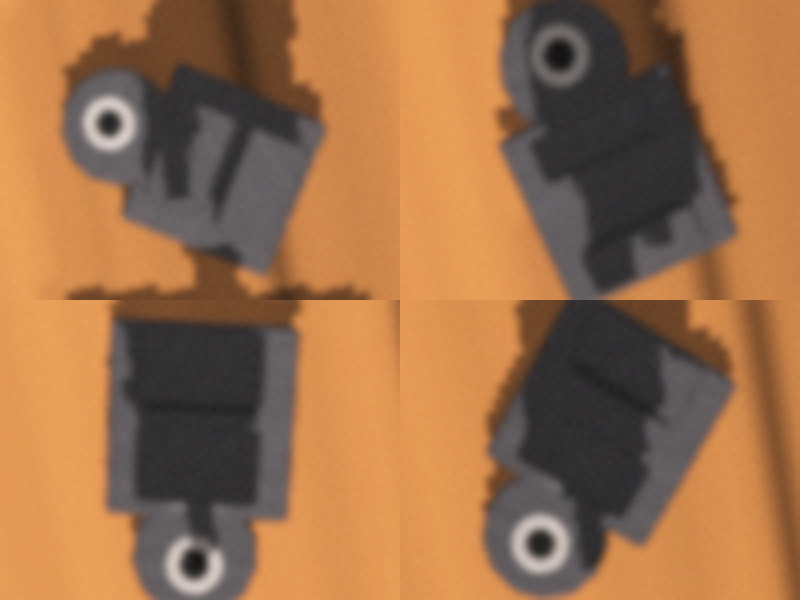

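The foot corners and holes are visible for all four catches, though the tops lie in the gripper's shadow. I'll compute poses from the foot corners and the holes.

```bash
python3 - <<'E'
from h import *
D={'a':(274,100,[(325,125),(265,275),(125,215),(180,65)],(109,124)),
'b':(268,101,[(265,65),(335,235),(178,302),(100,145)],(160,55)),
'c':(269,99,[(110,20),(298,30),(288,220),(110,210)],(194,264)),
'd':(271,98,[(332,82),(240,245),(90,155)],(140,243))}
T=[]
for n,(u0,v0,C,h) in D.items():
    s=np.load('c%s.npy'%n,allow_pickle=True).item()
    P=np.array([ray(s,u0+u/4,v0+v/4,.01)[:2] for u,v in C]); H=ray(s,u0+h[0]/4,v0+h[1]/4,.01)[:2]
    c=(P[0]+P[2])/2; e=H-c if len(P)<4 else H-P.mean(0)
    cc=c if len(P)<4 else P.mean(0)
    print(n,'ctr',cc.round(4),'hole',H.round(4),'dist %.4f'%np.linalg.norm(e),'yaw %.1f'%np.degrees(np.arctan2(e[1],e[0])),'sides',[np.linalg.norm(P[i]-P[i-1]).round(4) for i in range(1,len(P))],'edge yaws',[(np.degrees(np.arctan2(*(P[i]-P[i-1])[::-1]))%90).round(1) for i in range(1,len(P))])
    g=cv2.cvtColor(s['image'],cv2.COLOR_RGB2GRAY)[v0:v0+75,u0:u0+100].astype(float)
    g=np.clip((g-25)*4,0,255).astype(np.uint8); T.append(cv2.resize(g,(400,300),interpolation=cv2.INTER_CUBIC))
# gauge projected
s=np.load('cb.npy',allow_pickle=True).item(); print('tip proj',proj(s,s['tcp']-[0,0,.0766]))
cv2.imwrite('pics/cat2.png',np.vstack([np.hstack(T[:2]),np.hstack(T[2:])]))
E
```

```text
a ctr [0.4269 0.2006] hole [0.4523 0.184 ] dist 0.0304 yaw -33.1 sides [np.float64(0.0389), np.float64(0.0381), np.float64(0.038)] edge yaws [np.float64(57.1), np.float64(55.8), np.float64(57.2)]
b ctr [0.4339 0.0691] hole [0.4408 0.0399] dist 0.0300 yaw -76.7 sides [np.float64(0.0384), np.float64(0.0373), np.float64(0.0372)] edge yaws [np.float64(12.5), np.float64(11.3), np.float64(14.8)]
c ctr [ 0.466  -0.0691] hole [ 0.4736 -0.0402] dist 0.0299 yaw 75.2 sides [np.float64(0.0395), np.float64(0.0388), np.float64(0.0388)] edge yaws [np.float64(75.6), np.float64(76.2), np.float64(75.3)]
d ctr [ 0.4522 -0.2108] hole [ 0.4724 -0.1885] dist 0.0300 yaw 47.9 sides [np.float64(0.0388), np.float64(0.0374)] edge yaws [np.float64(48.8), np.float64(48.2)]
tip proj (np.float64(320.744093138076), np.float64(250.3052778889413))
```

View pics/cat2.png

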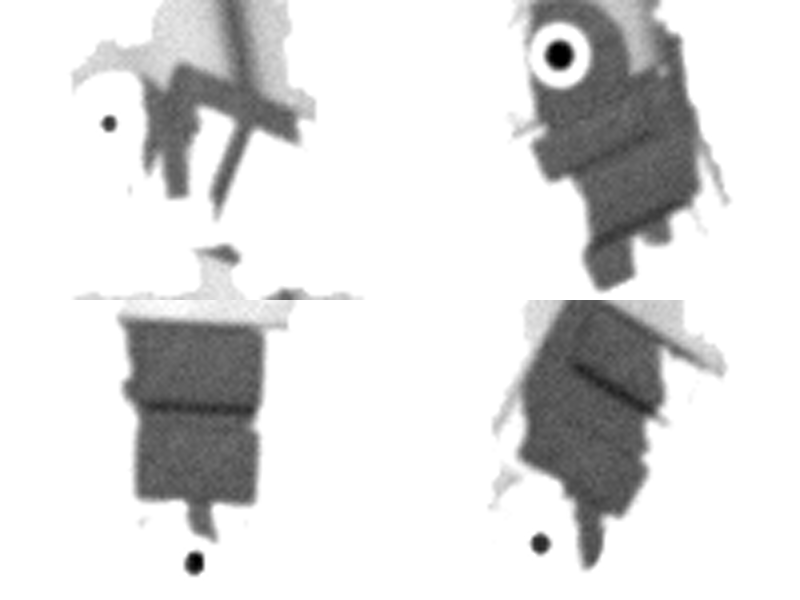

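```bash
python3 - <<'E'
from h import *
D={'a':(274,100,(231,170),(.4269,.2006),-33.4),'b':(268,101,(226,189),(.4339,.0691),-77),'c':(269,99,(195,109),(.466,-.0691),75.4),'d':(271,98,(216,90),(.4522,-.2108),48.2)}
for n,(u0,v0,p,c,y) in D.items():
    s=np.load('c%s.npy'%n,allow_pickle=True).item(); d=ray(s,u0+p[0]/4,v0+p[1]/4,.042)[:2]-c
    a=np.radians(y); print(n,'slot offset along x %.4f y %.4f'%(d@[np.cos(a),np.sin(a)],d@[-np.sin(a),np.cos(a)]))
s=np.load('cd.npy',allow_pickle=True).item(); im=s['image']
print(im[225:275:6,290:350:6].mean(2).astype(int))
plan([.4269,.2006,.16],-33.4)
E
```

```text
a slot offset along x -0.0006 y -0.0010
b slot offset along x 0.0001 y -0.0013
c slot offset along x -0.0015 y -0.0010
d slot offset along x -0.0042 y -0.0013
[[152 156 153 153 148 152 153 150 144 147]
 [151 154 153 153 150 151  81  76  74  75]
 [150 154 152 154 150  76  78  76  75  74]
 [149 127  86  84  83  80  84  83  84  82]
 [149 124  87  89  84  83  88  88  87  82]
 [147 129  88  76  80  78  80  80  78  84]
 [148 127  85  81  82  83  80  79  76  83]
 [147 144 107  78  81  78  80  79  76 169]
 [149 144 103  80  77  81  81  82  80 160]]
t7.50 pos [ 0.4704 -0.1283  0.1615] jawyaw 168.6 j6 -19 open 19.8 F [ 0.4  0.5 -1.5] 
 turn [22.   -0.15  0.29] shift cm [  0.25 -31.38  10.76] rows 6.6
 toolaxes y [-0.198 -0.98  -0.004] z [-0.98   0.198 -0.004]
```

Call:
{"fn": "servo_tool", "kwargs": {
  "deltas": [
    [[22, 0, 0], [0, -16, 5.4], 1.0],
    [[22, 0, 0], [0, -16, 5.4], 1.0],
    [[22, 0, 0], [0, -16, 5.4], 1.0],
    [[22, 0, 0], [0, -16, 5.4], 1.0],
    [[22, 0, 0], [0, -16, 5.4], 1.0]
  ]
}}

```text
clock: 8.0
tool_pos: [0.4491, 0.0453, 0.1627]
orientation: [-107.5, 89.5, 39.5]
force: [1.2, -1.1, -1.4]
opening: 0.0199
```

Call:
{"fn": "servo_tool", "kwargs": {
  "deltas": [
    [[0, 0, 0], [0, -12.5, 10.9], 1.0],
    [[0, 0, 0], [0, -12.5, 10.9], 1.0],
    [[0, 0, 0], [0, -12.5, 10.9], 1.0],
    [[0, 0, 0], [0, -12.5, 10.9], 1.0],
    [[0, 0, 0], [0, -12.5, 10.9], 1.0]
  ]
}}

```text
clock: 8.5
tool_pos: [0.425, 0.2141, 0.1636]
orientation: [-106.4, 89.5, 41.0]
force: [0.2, -0.4, -2.9]
opening: 0.0196
```

```bash
python3 - <<'E'
from h import *
snap('wrist','w4')
plan([.4269,.2006,.125],-33.4)
E
```

```text
t8.55 pos [0.4248 0.2124 0.1634] jawyaw 147.3 j6 -83 open 20.0 F [-1.  -0.6 -2.8] 
 turn [ 0.73 -0.14  0.46] shift cm [ 3.83  0.91 -0.8 ] rows 0.8
 toolaxes y [-0.54  -0.842 -0.008] z [-0.842  0.54  -0.002]
```

View pics/w4.png

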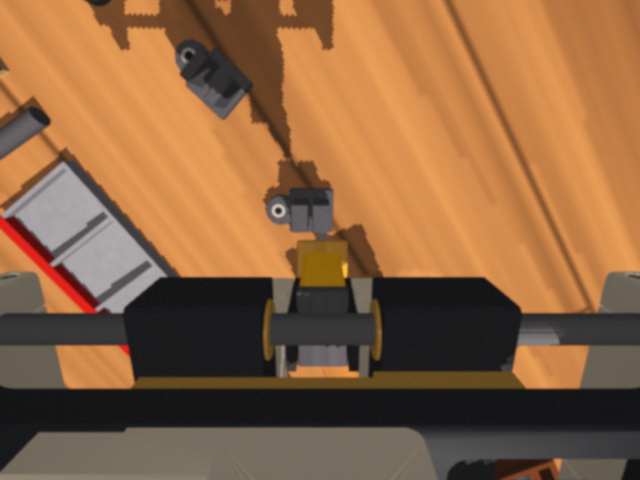

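The gauge at (322,255) needs to move about 8 mm left to the slot of a at (312,210), which agrees with the plan numbers.

Call:
{"fn": "servo_tool", "kwargs": {
  "deltas": [
    [[0.7, 0, 0.4], [1.5, 0.91, -0.8], 1.0],
    [[0.7, 0, 0.4], [3.5, 0.91, -0.8], 1.0],
    [[0.7, 0, 0.4], [3.5, 0.91, -0.8], 1.0],
    [[0.7, 0, 0.4], [3.5, 0.91, -0.8], 1.0],
    [[0.7, 0, 0.4], [3.5, 0.91, -0.8], 1.0]
  ]
}}

```text
clock: 9.05
tool_pos: [0.4273, 0.2011, 0.1293]
orientation: [-141.4, 89.8, 5.2]
force: [-0.9, -0.0, -1.7]
opening: 0.0202
```

```bash
python3 - <<'E'
from h import *
plan([.4269,.2006,.1186],-33.4)
E
```

```text
t9.05 pos [0.4273 0.2011 0.1293] jawyaw 146.7 j6 -83 open 20.2 F [-0.9 -0.  -1.7] 
 turn [ 0.06 -0.16  0.13] shift cm [1.07 0.06 0.01] rows 0.2
 toolaxes y [-0.55  -0.835 -0.002] z [-0.835  0.55  -0.003]
```

Call:
{"fn": "servo_tool", "kwargs": {
  "deltas": [
    [[0, 0, 0], [0.5, 0, 0], 1.0],
    [[0, 0, 0], [0.9, 0, 0], 1.0],
    [[0, 0, 0], [1.1, 0, 0], 1.0],
    [[0, 0, 0], [1.2, 0, 0], 1.0],
    [[0, 0, 0], [1.3, 0, 0], 1.0]
  ]
}}

```text
clock: 9.55
tool_pos: [0.4284, 0.2016, 0.1173]
orientation: [-136.5, 89.7, 10.2]
force: [0.6, -1.6, 10.7]
opening: 0.0198
```

```bash
python3 - <<'E'
from h import *
plan([.4269,.2006,.1186],-33.4);print(ctrl.get_obs()['moment'].round(2))
E
```

```text
t9.55 pos [0.4284 0.2016 0.1173] jawyaw 146.7 j6 -83 open 19.8 F [ 0.6 -1.6 10.7] 
 turn [ 0.1  -0.23  0.22] shift cm [-0.13  0.16  0.07] rows 0.0
 toolaxes y [-0.549 -0.836 -0.004] z [-0.836  0.549 -0.004]
[-0.64  0.25 -0.05]
```

Call:
{"fn": "servo_tool", "kwargs": {
  "deltas": [
    [[0, 0, 0], [-0.2, 0.1, 0.07], 1.0],
    [[0, 0, 0], [-0.1, 0.1, 0.07], 1.0],
    [[0, 0, 0], [0, 0.1, 0.07], 1.0],
    [[0, 0, 0], [0.1, 0.1, 0.07], 1.0],
    [[0, 0, 0], [0.2, 0.1, 0.07], 1.0]
  ]
}}

```text
clock: 10.05
tool_pos: [0.4288, 0.202, 0.1169]
orientation: [-131.8, 89.5, 15.0]
force: [-2.6, -1.2, 19.9]
opening: 0.0199
```

```bash
python3 - <<'E'
from h import *
plan([.4269,.2006,.1186],-33.4);print(ctrl.get_obs()['moment'].round(2))
s=snap('wrist'); snap('scene')
im=cv2.cvtColor(s['image'],cv2.COLOR_RGB2BGR); c=im[170:270,240:400]
cv2.imwrite('pics/a1.png',cv2.resize(np.clip(c.astype(float)*1.6,0,255).astype(np.uint8),None,fx=5,fy=5,interpolation=cv2.INTER_CUBIC))
E
```

```text
t10.05 pos [0.4288 0.202  0.1169] jawyaw 146.8 j6 -83 open 19.9 F [-2.6 -1.2 19.9] 
 turn [ 0.17 -0.34  0.39] shift cm [-0.17  0.22  0.08] rows 0.1
 toolaxes y [-0.548 -0.837 -0.007] z [-0.836  0.548 -0.006]
[-0.62  0.96 -0.  ]
```

View pics/a1.png

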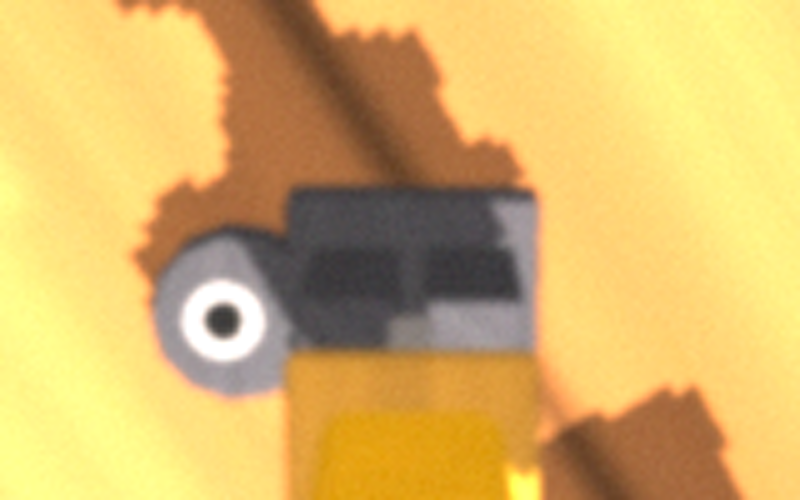

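This view is decisive. The two prong faces span columns 305–520 for 32 mm, and the gap between them (405–427) is about 3.3 mm. The gauge is centred on that gap and stopped on the prong tops, so **a is tight (bad)**. I'll move on to b.

Call:
{"fn": "servo_tool", "kwargs": {
  "deltas": [
    [[0, 0, 0], [-1.5, 0, 0], 1.0],
    [[0, 0, 0], [-4.5, 0, 0], 1.0],
    [[0, 0, 0], [-4.5, 0, 0], 1.0]
  ]
}}

```text
clock: 10.45
tool_pos: [0.4298, 0.2031, 0.165]
orientation: [-122.9, 89.2, 23.9]
force: [0.7, 0.3, -1.5]
opening: 0.0198
```

```bash
python3 - <<'E'
from h import *
plan([.4339,.0691,.155],-77)
E
```

```text
t10.45 pos [0.4298 0.2031 0.165 ] jawyaw 146.8 j6 -83 open 19.8 F [ 0.7  0.3 -1.5] 
 turn [43.81 -0.15  0.79] shift cm [ 0.93 11.01 -7.67] rows 5.1
 toolaxes y [-0.547 -0.837 -0.012] z [-0.837  0.547 -0.007]
```

Call:
{"fn": "servo_tool", "kwargs": {
  "deltas": [
    [[43.8, -0.1, 0.8], [0.9, 11, -7.7], 1.0],
    [[43.8, -0.1, 0.8], [0.9, 11, -7.7], 1.0],
    [[43.8, -0.1, 0.8], [0.9, 11, -7.7], 1.0],
    [[43.8, -0.1, 0.8], [0.9, 11, -7.7], 1.0],
    [[43.8, -0.1, 0.8], [0.9, 11, -7.7], 1.0]
  ]
}}

```text
clock: 10.95
tool_pos: [0.4336, 0.0676, 0.1546]
orientation: [145.0, 89.9, -111.7]
force: [0.2, 0.3, -1.6]
opening: 0.0199
```

Call:
{"fn": "servo_tool", "kwargs": {
  "deltas": [
    [[0.8, 0, 0], [0, 0, 0], 1.0],
    [[0.8, 0, 0], [0, 0, 0], 1.0]
  ]
}}

```text
clock: 11.15
tool_pos: [0.4331, 0.0674, 0.154]
orientation: [120.4, 89.9, -136.9]
force: [-0.7, -0.5, -2.3]
opening: 0.0195
```

```bash
python3 - <<'E'
from h import *
s=snap('wrist'); im=cv2.cvtColor(s['image'],cv2.COLOR_RGB2BGR)
# hole ring detection: bright low-sat near predicted
P=np.array([.4339,.0691])+.03*np.array([np.cos(np.radians(-77)),np.sin(np.radians(-77))])
print('pred hole px',proj(s,[*P,.01]))
cv2.imwrite('pics/b1.png',cv2.resize(np.clip(im[110:290,200:440].astype(float)*1.6,0,255).astype(np.uint8),None,fx=3.3,fy=3.3,interpolation=cv2.INTER_CUBIC))
plan([.4339,.0691,.1186],-77)
E
```

```text
pred hole px (np.float64(290.260024584434), np.float64(228.14890013403982))
t11.20 pos [0.4333 0.0676 0.1542] jawyaw 102.7 j6 -112 open 20.1 F [-0.4 -0.3 -1.1] 
 turn [-0.28 -0.06 -0.08] shift cm [ 3.56 -0.1   0.14] rows 0.7
 toolaxes y [-0.975 -0.22   0.001] z [-0.22   0.975 -0.001]
```

View pics/b1.png

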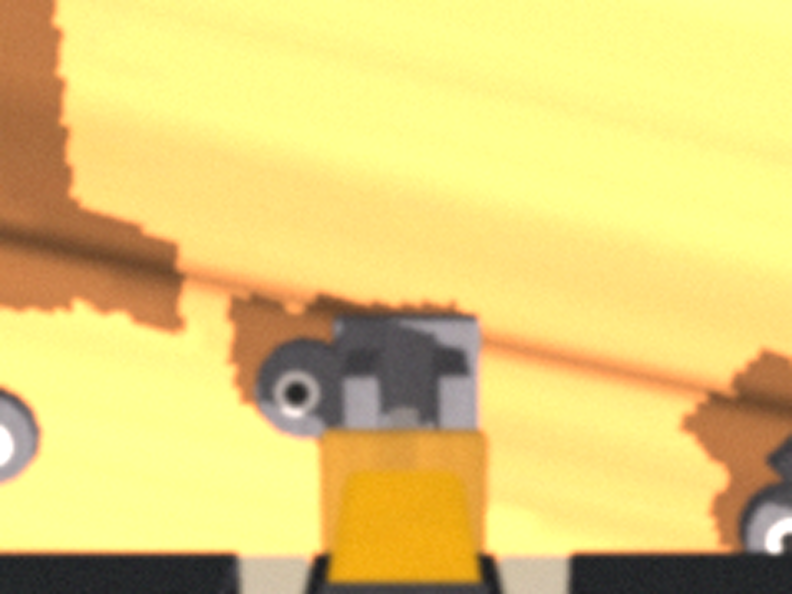

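b's gap is about 13.6 mm, so it looks slack, and the hole position agrees within 1 px. I'll align and insert.

Call:
{"fn": "servo_tool", "kwargs": {
  "deltas": [
    [[-0.3, 0, 0], [1.5, -0.1, 0.14], 1.0],
    [[-0.3, 0, 0], [3.0, -0.1, 0.14], 1.0],
    [[-0.3, 0, 0], [3.0, -0.1, 0.14], 1.0],
    [[-0.3, 0, 0], [3.0, -0.1, 0.14], 1.0]
  ]
}}

```text
clock: 11.6
tool_pos: [0.4338, 0.0692, 0.1242]
orientation: [125.1, 89.9, -131.8]
force: [-0.8, -0.6, -1.4]
opening: 0.0195
```

```bash
python3 - <<'E'
from h import *
plan([.4339,.0691,.0886],-77)
E
```

```text
t11.60 pos [0.4338 0.0692 0.1242] jawyaw 103.1 j6 -112 open 19.5 F [-0.8 -0.6 -1.4] 
 turn [ 0.15 -0.08 -0.12] shift cm [ 3.56 -0.01 -0.01] rows 0.7
 toolaxes y [-0.974 -0.227  0.002] z [-0.227  0.974 -0.001]
```

Call:
{"fn": "servo_tool", "kwargs": {
  "deltas": [
    [[0, 0, 0], [0.7, 0, 0], 1.0],
    [[0, 0, 0], [1.2, 0, 0], 1.0],
    [[0, 0, 0], [1.7, 0, 0], 1.0],
    [[0, 0, 0], [2.1, 0, 0], 1.0],
    [[0, 0, 0], [2.3, 0, 0], 1.0]
  ]
}}

```text
clock: 12.1
tool_pos: [0.4336, 0.0691, 0.1008]
orientation: [121.8, 89.8, -135.0]
force: [-0.9, -0.3, -2.3]
opening: 0.0199
```

```bash
python3 - <<'E'
from h import *
plan([.4339,.0691,.0866],-77)
E
```

```text
t12.10 pos [0.4336 0.0691 0.1008] jawyaw 103.2 j6 -112 open 19.9 F [-0.9 -0.3 -2.3] 
 turn [ 0.15 -0.09 -0.15] shift cm [ 1.42 -0.03 -0.  ] rows 0.3
 toolaxes y [-0.974 -0.228  0.003] z [-0.228  0.974 -0.002]
```

Call:
{"fn": "servo_tool", "kwargs": {
  "deltas": [
    [[0, 0, 0], [0.5, 0, 0], 1.0],
    [[0, 0, 0], [0.9, 0, 0], 1.0],
    [[0, 0, 0], [1.2, 0, 0], 1.0],
    [[0, 0, 0], [1.4, 0, 0], 1.0],
    [[0, 0, 0], [1.5, 0, 0], 1.0]
  ]
}}

```text
clock: 12.6
tool_pos: [0.4339, 0.069, 0.0862]
orientation: [130.7, 89.8, -126.1]
force: [-4.7, -0.6, 13.5]
opening: 0.0198
```

```bash
python3 - <<'E'
from h import *
plan([.4339,.0691,.0866],-77)
E
```

```text
t12.60 pos [0.4339 0.069  0.0862] jawyaw 103.2 j6 -112 open 19.8 F [-4.7 -0.6 13.5] 
 turn [ 0.18 -0.12 -0.14] shift cm [-0.04 -0.    0.01] rows 0.0
 toolaxes y [-0.974 -0.228  0.002] z [-0.228  0.974 -0.002]
```

b: the step went in and the tip reached the floor with 13.5 N, so **b is slack (bad)**. I'll retract and go to c.

Call:
{"fn": "servo_tool", "kwargs": {
  "deltas": [
    [[0, 0, 0], [-2.5, 0, 0], 1.0],
    [[0, 0, 0], [-5, 0, 0], 1.0],
    [[0, 0, 0], [-7, 0, 0], 1.0],
    [[0, 0, 0], [-7, 0, 0], 1.0]
  ]
}}

```text
clock: 13.0
tool_pos: [0.4357, 0.0701, 0.1588]
orientation: [-105.2, 89.8, -2.0]
force: [-0.2, 0.9, -2.0]
opening: 0.0198
```

```bash
python3 - <<'E'
from h import *
plan([.466,-.0691,.155],75.4)
E
```

```text
t13.00 pos [0.4357 0.0701 0.1588] jawyaw 103.2 j6 -112 open 19.8 F [-0.2  0.9 -2. ] 
 turn [27.81 -0.    0.16] shift cm [  0.39   0.23 -14.24] rows 3.2
 toolaxes y [-0.974 -0.228 -0.003] z [-0.228  0.974 -0.001]
```

Call:
{"fn": "servo_tool", "kwargs": {
  "deltas": [
    [[27.8, 0, 0], [0.4, 0.2, -14.2], 1.0],
    [[27.8, 0, 0], [0.4, 0.2, -14.2], 1.0],
    [[27.8, 0, 0], [0.4, 0.2, -14.2], 1.0],
    [[27.8, 0, 0], [0.4, 0.2, -14.2], 1.0],
    [[27.8, 0, 0], [0.4, 0.2, -14.2], 1.0]
  ]
}}

```text
clock: 13.5
tool_pos: [0.4656, -0.0699, 0.1539]
orientation: [-89.0, 89.9, -13.8]
force: [-0.8, -0.4, -2.4]
opening: 0.0195
```

```bash
cat > look.py <<'E'
from h import *
import sys
x,y,yaw=map(float,sys.argv[1:4]); a=np.radians(yaw)
s=snap('wrist'); im=cv2.cvtColor(s['image'],cv2.COLOR_RGB2BGR)
h=np.array([x+.03*np.cos(a),y+.03*np.sin(a),.01]); u,v=proj(s,h); print('pred hole',round(u,1),round(v,1))
hs=cv2.cvtColor(im,cv2.COLOR_BGR2HSV); u0,v0=int(u)-45,int(v)-45
w=hs[v0:v0+90,u0:u0+90]; g=w[...,2].astype(float); m=((w[...,1]<60)&(w[...,2]>115)).astype(np.uint8)
n,l,st,ce=cv2.connectedComponentsWithStats(m)
for i in range(1,n):
    if st[i,4]>15: c=ce[i]+[u0,v0]; print('bright blob',st[i,2:],c.round(1),ray(s,*c,.01)[:2].round(4),'pred',h[:2].round(4))
cv2.imwrite('pics/%s.png'%sys.argv[4],cv2.resize(np.clip(im[150:270,240:400].astype(float)*1.6,0,255).astype(np.uint8),None,fx=3,fy=3,interpolation=cv2.INTER_CUBIC))
plan([x,y,.1186],yaw)
E
python3 look.py .466 -.0691 75.4 c1
```

```text
pred hole 356.4 226.4
bright blob [ 16  15 157] [356.1 227. ] [ 0.4741 -0.0405] pred [ 0.4736 -0.0401]
t13.55 pos [ 0.4657 -0.0691  0.1541] jawyaw 75.4 j6 -120 open 19.9 F [ 0.3 -0.  -2.2] 
 turn [-0.01  0.01  0.09] shift cm [ 3.55 -0.03  0.01] rows 0.7
 toolaxes y [-0.968  0.252 -0.002] z [0.252 0.968 0.   ]
```

View pics/c1.png

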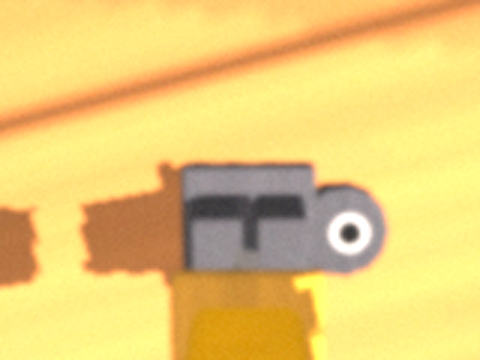

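c's slot is about 13 px of 117 px, or 3.5 mm, and the gauge is aligned with it. I'll touch down.

Call:
{"fn": "servo_tool", "kwargs": {
  "deltas": [
    [[0, 0, 0], [1.5, 0, 0], 1.0],
    [[0, 0, 0], [3, 0, 0], 1.0],
    [[0, 0, 0], [3.3, 0, 0], 1.0],
    [[0, 0, 0], [3.5, 0, 0], 1.0],
    [[0, 0, 0], [3.65, 0, 0], 1.0]
  ]
}}

```text
clock: 14.05
tool_pos: [0.4661, -0.0686, 0.118]
orientation: [-80.9, 89.9, -5.5]
force: [-0.9, 0.4, 3.6]
opening: 0.0196
```

```bash
python3 - <<'E'
from h import *
plan([.466,-.0691,.1186],75.4)
E
```

```text
t14.05 pos [ 0.4661 -0.0686  0.118 ] jawyaw 75.5 j6 -120 open 19.6 F [-0.9  0.4  3.6] 
 turn [0.08 0.02 0.13] shift cm [-0.06  0.   -0.05] rows 0.0
 toolaxes y [-0.968  0.251 -0.002] z [0.251 0.968 0.   ]
```

Call:
{"fn": "servo_tool", "kwargs": {
  "deltas": [
    [[0, 0, 0], [0.08, 0, 0], 1.0],
    [[0, 0, 0], [0.15, 0, 0], 1.0],
    [[0, 0, 0], [0.2, 0, 0], 1.0],
    [[0, 0, 0], [0.2, 0, 0], 1.0]
  ]
}}

```text
clock: 14.45
tool_pos: [0.4666, -0.0687, 0.1176]
orientation: [-84.9, 89.8, -9.4]
force: [-5.1, -0.3, 11.6]
opening: 0.0197
```

```bash
python3 - <<'E'
from h import *
plan([.466,-.0691,.1186],75.4)
E
```

```text
t14.45 pos [ 0.4666 -0.0687  0.1176] jawyaw 75.5 j6 -120 open 19.7 F [-5.1 -0.3 11.6] 
 turn [0.13 0.02 0.21] shift cm [-0.1   0.05 -0.05] rows 0.0
 toolaxes y [-0.968  0.25  -0.004] z [0.25  0.968 0.   ]
```

Call:
{"fn": "servo_tool", "kwargs": {
  "deltas": [
    [[0, 0, 0], [-2, 0, 0], 1.0],
    [[0, 0, 0], [-4, 0, 0], 1.0],
    [[0, 0, 0], [-4, 0, 0], 1.0]
  ]
}}

```text
clock: 14.75
tool_pos: [0.4685, -0.0684, 0.1605]
orientation: [-74.2, 89.5, 1.4]
force: [-0.1, 0.3, -2.0]
opening: 0.0197
```

```bash
python3 - <<'E'
from h import *
plan([.4522,-.2108,.155],48.2)
E
```

```text
t14.75 pos [ 0.4685 -0.0684  0.1605] jawyaw 75.6 j6 -120 open 19.7 F [-0.1  0.3 -2. ] 
 turn [27.37  0.26  0.47] shift cm [  0.54  -1.97 -14.2 ] rows 3.2
 toolaxes y [-0.968  0.249 -0.009] z [0.249 0.968 0.003]
```

c stopped at the prong tops at 11.6 N, so **c is tight (bad)**. On to d.

Call:
{"fn": "servo_tool", "kwargs": {
  "deltas": [
    [[27.4, 0.3, 0.5], [0.5, -2, -14.2], 1.0],
    [[27.4, 0.3, 0.5], [0.5, -2, -14.2], 1.0],
    [[27.4, 0.3, 0.5], [0.5, -2, -14.2], 1.0],
    [[27.4, 0.3, 0.5], [0.5, -2, -14.2], 1.0],
    [[27.4, 0.3, 0.5], [0.5, -2, -14.2], 1.0]
  ]
}}

```text
clock: 15.25
tool_pos: [0.452, -0.2118, 0.1547]
orientation: [129.4, 89.9, 177.4]
force: [0.1, 0.0, -0.6]
opening: 0.0199
```

```bash
python3 look.py .4522 -.2108 48.2 d1
```

```text
pred hole 356.7 225.8
bright blob [ 16  16 165] [356.7 226.7] [ 0.4728 -0.189 ] pred [ 0.4722 -0.1884]
bright blob [ 9  5 43] [321.2 236.1] [ 0.4579 -0.2187] pred [ 0.4722 -0.1884]
t15.30 pos [ 0.4523 -0.211   0.1549] jawyaw 48.2 j6 -129 open 19.6 F [ 0.1  0.7 -1.3] 
 turn [-0.02 -0.04 -0.05] shift cm [3.63 0.01 0.01] rows 0.7
 toolaxes y [-0.745  0.667  0.001] z [ 0.667  0.745 -0.001]
```

View pics/d1.png

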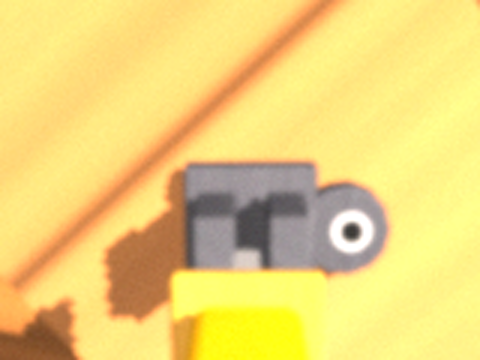

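d's gap is about 10 mm, so it looks good. The slot sits slightly right of the tip, so I'll add a small +z offset while descending.

Call:
{"fn": "servo_tool", "kwargs": {
  "deltas": [
    [[0, 0, 0], [1.5, 0, 0.06], 1.0],
    [[0, 0, 0], [3, 0, 0.06], 1.0],
    [[0, 0, 0], [3.4, 0, 0.06], 1.0],
    [[0, 0, 0], [3.7, 0, 0.06], 1.0],
    [[0, 0, 0], [4.0, 0, 0.06], 1.0]
  ]
}}

```text
clock: 15.8
tool_pos: [0.4532, -0.21, 0.1153]
orientation: [159.1, 90.0, -152.6]
force: [0.5, 0.3, -1.7]
opening: 0.0196
```

```bash
python3 - <<'E'
from h import *
plan([.4522,-.2108,.1006],48.2)
E
```

```text
t15.80 pos [ 0.4532 -0.21    0.1153] jawyaw 48.3 j6 -129 open 19.6 F [ 0.5  0.3 -1.7] 
 turn [ 0.08 -0.02 -0.01] shift cm [ 1.47  0.02 -0.13] rows 0.3
 toolaxes y [-0.746  0.666  0.   ] z [ 0.666  0.746 -0.   ]
```

Entered with no force. I'll continue down to the step.

Call:
{"fn": "servo_tool", "kwargs": {
  "deltas": [
    [[0, 0, 0], [0.4, 0, 0], 1.0],
    [[0, 0, 0], [0.8, 0, 0], 1.0],
    [[0, 0, 0], [1.2, 0, 0], 1.0],
    [[0, 0, 0], [1.4, 0, 0], 1.0],
    [[0, 0, 0], [1.55, 0, 0], 1.0]
  ]
}}

```text
clock: 16.3
tool_pos: [0.4534, -0.2103, 0.1003]
orientation: [-160.4, 90.0, -112.1]
force: [-5.4, 3.4, 17.0]
opening: 0.0198
```

```bash
python3 - <<'E'
from h import *
plan([.4522,-.2108,.1006],48.2)
E
```

```text
t16.30 pos [ 0.4534 -0.2103  0.1003] jawyaw 48.3 j6 -129 open 19.8 F [-5.4  3.4 17. ] 
 turn [ 0.1  -0.04  0.01] shift cm [-0.03  0.05 -0.12] rows 0.0
 toolaxes y [-0.747  0.665 -0.   ] z [ 0.665  0.747 -0.001]
```

d stopped with the tip 18 mm below the prong tops at 17 N, so **d is good**. Now the gauge goes back, with a turn of -120° about tool x.

```bash
cat >> h.py <<'E'
def T(yaw):
    a=np.radians(yaw);Z=np.array([np.cos(a),np.sin(a),0]);X=np.array([0,0,-1.]);return np.c_[X,np.cross(Z,X),Z]
def chain(L):
    """list of (p,absolute jaw yaw): deltas of successive calls, from current measured pose"""
    c,R,o=pose(); print('t%.2f'%o['clock'],c.round(4),'yaw %.1f'%np.degrees(np.arctan2(R[1,2],R[0,2])),'j6 %.0f'%o['joint_pos'][5],'open %.1f'%(o['opening']*1000),o['force'].round(1))
    for p,y in L:
        t=T(y); rv=Ro.from_matrix(R.T@t).as_rotvec(degrees=True); sh=R.T@(np.array(p)-c)*100
        print(' turn',rv.round(1),'shift',sh.round(2),'rows %.1f'%max(np.linalg.norm(rv)/8.59,np.linalg.norm(sh)/5)); c,R=np.array(p),t
E
python3 - <<'E'
from h import *
chain([([.4534,-.2103,.21],48.3),([.46,-.03,.21],88),([.46,.16,.21],128.5),([.455,.342,.21],168.6)])
E
```

```text
t16.30 [ 0.4534 -0.2103  0.1003] yaw 48.3 j6 -129 open 19.8 [-5.4  3.4 17. ]
 turn [-0. -0.  0.] shift [-1.097e+01 -1.000e-02 -1.000e-02] rows 2.2
 turn [-39.7   0.    0. ] shift [ 0.  11.5 13.9] rows 4.6
 turn [-40.5   0.    0. ] shift [ 0.    0.66 18.99] rows 4.7
 turn [-40.1   0.    0. ] shift [  0.   -10.94  14.55] rows 4.7
```

Call:
{"fn": "servo_tool", "kwargs": {
  "deltas": [
    [[0, 0, 0], [-3, 0, 0], 1.0],
    [[0, 0, 0], [-7, 0, 0], 1.0],
    [[0, 0, 0], [-11, 0, 0], 1.0],
    [[0, 0, 0], [-11, 0, 0], 1.0]
  ]
}}

```text
clock: 16.7
tool_pos: [0.4566, -0.2111, 0.216]
orientation: [-66.1, 89.4, -17.8]
force: [0.3, -0.6, -1.4]
opening: 0.0199
```

Call:
{"fn": "servo_tool", "kwargs": {
  "deltas": [
    [[-39.7, 0, 0], [0, 11.5, 13.9], 1.0],
    [[-39.7, 0, 0], [0, 11.5, 13.9], 1.0],
    [[-39.7, 0, 0], [0, 11.5, 13.9], 1.0],
    [[-39.7, 0, 0], [0, 11.5, 13.9], 1.0],
    [[-39.7, 0, 0], [0, 11.5, 13.9], 1.0]
  ]
}}

```text
clock: 17.2
tool_pos: [0.4633, -0.0278, 0.2154]
orientation: [-100.9, 89.4, -12.3]
force: [0.4, -0.5, -2.0]
opening: 0.0197
```

Call:
{"fn": "servo_tool", "kwargs": {
  "deltas": [
    [[-40.5, 0, 0], [0, 0.7, 19], 1.0],
    [[-40.5, 0, 0], [0, 0.7, 19], 1.0],
    [[-40.5, 0, 0], [0, 0.7, 19], 1.0],
    [[-40.5, 0, 0], [0, 0.7, 19], 1.0],
    [[-40.5, 0, 0], [0, 0.7, 19], 1.0]
  ]
}}

```text
clock: 17.7
tool_pos: [0.4611, 0.1666, 0.2143]
orientation: [-138.1, 89.4, -8.5]
force: [-0.5, -1.2, -1.5]
opening: 0.0198
```

```bash
python3 - <<'E'
from h import *
chain([([.455,.342,.21],168.6)]); s=snap('wrist'); np.save('w5.npy',s,allow_pickle=True)
E
```

```text
t17.70 [0.4611 0.1666 0.2143] yaw 129.6 j6 -94 open 19.8 [-0.5 -1.2 -1.5]
 turn [-39.   -0.6   0.2] shift [  0.4  -10.72  13.9 ] rows 4.5
```

Call:
{"fn": "servo_tool", "kwargs": {
  "deltas": [
    [[-39, -0.6, 0.2], [0.3, -10.7, 13.9], 1.0],
    [[-39, -0.6, 0.2], [0.3, -10.7, 13.9], 1.0],
    [[-39, -0.6, 0.2], [0.3, -10.7, 13.9], 1.0],
    [[-39, -0.6, 0.2], [0.3, -10.7, 13.9], 1.0],
    [[-39, -0.6, 0.2], [0.3, -10.7, 13.9], 1.0]
  ]
}}

```text
clock: 18.25
tool_pos: [0.4533, 0.3426, 0.2093]
orientation: [36.9, 89.9, -153.9]
force: [-0.4, -0.1, -2.4]
opening: 0.0197
```

```bash
python3 - <<'E'
from h import *
chain([([.455,.342,.148],168.6)])
E
```

```text
t18.25 [0.4533 0.3426 0.2093] yaw 169.3 j6 -67 open 19.7 [-0.4 -0.1 -2.4]
 turn [ 0.7  0.1 -0.1] shift [ 6.13  0.02 -0.18] rows 1.2
```

Call:
{"fn": "servo_tool", "kwargs": {
  "deltas": [
    [[0.7, 0, 0], [3, 0, -0.18], 1.0],
    [[0.7, 0, 0], [6, 0, -0.18], 1.0],
    [[0.7, 0, 0], [6, 0, -0.18], 1.0],
    [[0.7, 0, 0], [6, 0, -0.18], 1.0]
  ]
}}

```text
clock: 18.65
tool_pos: [0.4553, 0.3414, 0.1493]
orientation: [59.1, 89.8, -132.4]
force: [-0.0, -0.3, -1.5]
opening: 0.02
```

```bash
python3 - <<'E'
from h import *
chain([([.455,.342,.0866],168.6)])
E
```

```text
t18.65 [0.4553 0.3414 0.1493] yaw 168.5 j6 -68 open 20.0 [-0.  -0.3 -1.5]
 turn [-0.1  0.1 -0.2] shift [ 6.27 -0.07  0.03] rows 1.3
```

Call:
{"fn": "servo_tool", "kwargs": {
  "deltas": [
    [[0, 0, 0], [1.5, -0.07, 0], 1.0],
    [[0, 0, 0], [3, -0.07, 0], 1.0],
    [[0, 0, 0], [4.5, -0.07, 0], 1.0],
    [[0, 0, 0], [5.6, -0.07, 0], 1.0],
    [[0, 0, 0], [6.1, -0.07, 0], 1.0]
  ]
}}

```text
clock: 19.15
tool_pos: [0.4557, 0.3421, 0.0886]
orientation: [59.5, 89.9, -132.0]
force: [0.4, -0.2, -0.8]
opening: 0.0195
```

```bash
python3 - <<'E'
from h import *
chain([([.455,.342,.0866],168.6)])
E
```

```text
t19.15 [0.4557 0.3421 0.0886] yaw 168.4 j6 -68 open 19.5 [ 0.4 -0.2 -0.8]
 turn [-0.2  0.1 -0.1] shift [0.2  0.02 0.06] rows 0.0
```

Call:
{"fn": "servo_tool", "kwargs": {
  "deltas": [
    [[0, 0, 0], [0.2, 0, 0], 1.0],
    [[0, 0, 0], [0.2, 0, 0], 1.0],
    [[0, 0, 0], [0.2, 0, 0], 6.0],
    [[0, 0, 0], [0.2, 0, 0], 6.0],
    [[0, 0, 0], [0.2, 0, 0], 6.0]
  ]
}}

```text
clock: 19.65
tool_pos: [0.4559, 0.3424, 0.0872]
orientation: [59.8, 89.9, -131.8]
force: [-1.3, 0.5, 0.6]
opening: 0.0385
```

Call:
{"fn": "servo_tool", "kwargs": {
  "deltas": [
    [[0, 0, 0], [0, 0, 0], 6.0],
    [[0, 0, 0], [0, 0, 0], 6.0],
    [[0, 0, 0], [0, 0, 0], 6.0],
    [[0, 0, 0], [0, 0, 0], 6.0],
    [[0, 0, 0], [0, 0, 0], 6.0]
  ]
}}

```text
clock: 20.15
tool_pos: [0.4559, 0.3424, 0.0872]
orientation: [59.2, 89.9, -132.4]
force: [-0.8, 0.5, 0.5]
opening: 0.0599
```

Call:
{"fn": "servo_tool", "kwargs": {
  "deltas": [
    [[0, 0, 0], [-4, 0, 0], 6.0],
    [[0, 0, 0], [-8, 0, 0], 6.0],
    [[0, 0, 0], [-12.5, 0, 0], 6.0],
    [[0, 0, 0], [-12.5, 0, 0], 6.0],
    [[0, 0, 0], [-12.5, 0, 0], 6.0]
  ]
}}

```text
clock: 20.65
tool_pos: [0.4563, 0.3431, 0.2135]
orientation: [-95.4, 89.9, 73.0]
force: [-0.3, -0.1, -1.2]
opening: 0.0599
```

```bash
python3 - <<'E'
from h import *
s=snap('wrist','w6'); np.save('w6.npy',s,allow_pickle=True)
chain([([.44,.27,.2],157),([.4269,.2006,.12],146.6),([.4269,.2006,.014],146.6)])
E
```

```text
t20.70 [0.4558 0.3424 0.212 ] yaw 168.4 j6 -68 open 59.9 [-1.3  0.1  0.4]
 turn [11.4  0.1 -0.1] shift [1.21 7.41 0.09] rows 1.5
 turn [10.4  0.   0. ] shift [ 8.    6.9  -1.51] rows 2.1
 turn [0. 0. 0.] shift [10.6  0.   0. ] rows 2.1
```

View pics/w6.png

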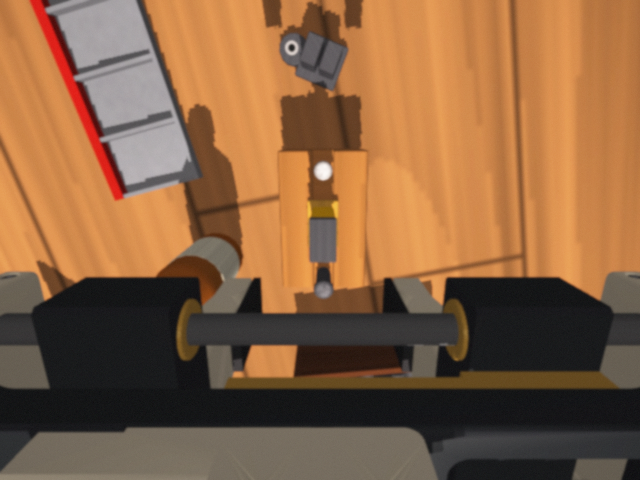

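The gauge hangs home, with its cap at (323,238) between the punches. That puts me past the viewing budget, so I'll rely on numeric checks from here. Next, catch a.

Call:
{"fn": "servo_tool", "kwargs": {
  "deltas": [
    [[11.4, 0, 0], [1.2, 7.4, 0.1], 6.0],
    [[11.4, 0, 0], [1.2, 7.4, 0.1], 6.0],
    [[11.4, 0, 0], [1.2, 7.4, 0.1], 6.0]
  ]
}}

```text
clock: 21.0
tool_pos: [0.438, 0.2666, 0.1981]
orientation: [62.1, 89.7, -141.1]
force: [1.3, 0.7, 0.2]
opening: 0.0603
```

Call:
{"fn": "servo_tool", "kwargs": {
  "deltas": [
    [[10.4, 0, 0], [6, 6.9, -1.5], 6.0],
    [[10.4, 0, 0], [6, 6.9, -1.5], 6.0],
    [[10.4, 0, 0], [6, 6.9, -1.5], 6.0],
    [[10.4, 0, 0], [6, 6.9, -1.5], 6.0]
  ]
}}

```text
clock: 21.4
tool_pos: [0.4238, 0.196, 0.1371]
orientation: [76.6, 89.5, -137.0]
force: [-0.2, 0.5, 1.4]
opening: 0.0599
```

```bash
cat > chk.py <<'E'
from h import *
import sys
# hole ring (z .01) near predicted pose; and foot blob
def chk(s,x,y,yaw,r=45,show=True):
    a=np.radians(yaw); h=np.array([x+.03*np.cos(a),y+.03*np.sin(a),.01]); u,v=proj(s,h)
    hs=cv2.cvtColor(s['image'],cv2.COLOR_RGB2HSV); u0,v0=max(0,int(u)-r),max(0,int(v)-r)
    w=hs[v0:v0+2*r,u0:u0+2*r]; m=((w[...,1]<60)&(w[...,2]>115)).astype(np.uint8)
    n,l,st,ce=cv2.connectedComponentsWithStats(m)
    for i in range(1,n):
        if st[i,4]>15: c=ce[i]+[u0,v0]; print('blob',st[i,2:],c.round(1),'world',ray(s,*c,.01)[:2].round(4),'pred',h[:2].round(4))
    # steel blob: saturation low -> centroid at z .02
    m=((w[...,1]<80)).astype(np.uint8); n,l,st,ce=cv2.connectedComponentsWithStats(m)
    for i in range(1,n):
        if st[i,4]>300: c=ce[i]+[u0,v0]; print('steel',st[i,2:],c.round(1),ray(s,*c,.02)[:2].round(4))
if __name__=='__main__':
    x,y,yaw,jy,z=map(float,sys.argv[1:6]); chk(snap('wrist'),x,y,yaw); chain([([x,y,z],jy)])
E
python3 chk.py .4269 .2006 -33.4 146.6 .014
```

```text
blob [ 17  16 169] [284.9 239.3] world [0.4533 0.184 ] pred [0.4519 0.1841]
steel [  58   50 2246] [305.8 238.2] [0.4359 0.1912]
t21.45 [0.4246 0.1971 0.138 ] yaw 146.5 j6 -83 open 60.2 [ 1.   0.4 -0.1]
 turn [-0.1  0.1 -0.4] shift [12.4  -0.49 -0.02] rows 2.5
```

Call:
{"fn": "servo_tool", "kwargs": {
  "deltas": [
    [[0, 0, -0.4], [4, -0.5, -0.1], 6.0],
    [[0, 0, -0.4], [8, -0.5, -0.1], 6.0],
    [[0, 0, -0.4], [11, -0.5, -0.1], 6.0],
    [[0, 0, -0.4], [12.2, -0.5, -0.1], 6.0],
    [[0, 0, -0.4], [12.3, -0.5, -0.1], 6.0]
  ]
}}

```text
clock: 21.95
tool_pos: [0.4274, 0.2006, 0.0134]
orientation: [53.0, 89.8, -160.4]
force: [0.0, 0.6, 1.2]
opening: 0.0602
```

Call:
{"fn": "servo_tool", "kwargs": {
  "deltas": [
    [[0, 0, 0], [0, 0, 0], 2.0],
    [[0, 0, 0], [0, 0, 0], 2.0],
    [[0, 0, 0], [0, 0, 0], 2.0],
    [[0, 0, 0], [0, 0, 0], 2.0],
    [[0, 0, 0], [0, 0, 0], 2.0]
  ]
}}

```text
clock: 22.45
tool_pos: [0.4279, 0.2011, 0.0142]
orientation: [25.1, 89.9, 171.7]
force: [-1.5, 0.7, 5.6]
opening: 0.0317
```

Call:
{"fn": "servo_tool", "kwargs": {
  "deltas": [
    [[0, 0, 0], [0, 0, 0], 2.0],
    [[0, 0, 0], [0, 0, 0], 2.0],
    [[0, 0, 0], [-4, 0, 0], 2.0],
    [[0, 0, 0], [-8, 0, 0], 2.0],
    [[0, 0, 0], [-8, 0, 0], 2.0]
  ]
}}

```text
clock: 22.95
tool_pos: [0.4304, 0.2031, 0.0986]
orientation: [-95.1, 89.6, 51.5]
force: [1.4, 0.2, -3.9]
opening: 0.0317
```

```bash
python3 - <<'E'
from h import *
chain([([.52,.05,.1],114),([.6157,-.095,.1],83),([.6157,-.095,.024],83)])
s=snap('wrist'); np.save('g1.npy',s,allow_pickle=True)
E
```

```text
t22.95 [0.4304 0.2031 0.0986] yaw 146.6 j6 -82 open 31.7 [ 1.4  0.2 -3.9]
 turn [32.6  0.1  0.4] shift [ -0.19   7.84 -15.91] rows 3.8
 turn [31.  0.  0.] shift [  0.    -2.84 -17.14] rows 3.6
 turn [0. 0. 0.] shift [7.6 0.  0. ] rows 1.5
```

Call:
{"fn": "servo_tool", "kwargs": {
  "deltas": [
    [[32.6, 0, 0], [0, 7.8, -15.9], 2.0],
    [[32.6, 0, 0], [0, 7.8, -15.9], 2.0],
    [[32.6, 0, 0], [0, 7.8, -15.9], 2.0],
    [[32.6, 0, 0], [0, 7.8, -15.9], 2.0],
    [[32.6, 0, 0], [0, 7.8, -15.9], 2.0]
  ]
}}

```text
clock: 23.5
tool_pos: [0.5186, 0.0463, 0.0935]
orientation: [6.6, 89.8, 120.0]
force: [-1.6, 0.3, -3.1]
opening: 0.0319
```

Call:
{"fn": "servo_tool", "kwargs": {
  "deltas": [
    [[31, 0, 0], [0, -2.8, -17.1], 2.0],
    [[31, 0, 0], [0, -2.8, -17.1], 2.0],
    [[31, 0, 0], [0, -2.8, -17.1], 2.0],
    [[31, 0, 0], [0, -2.8, -17.1], 2.0],
    [[31, 0, 0], [0, -2.8, -17.1], 2.0]
  ]
}}

```text
clock: 24.0
tool_pos: [0.6125, -0.1019, 0.0903]
orientation: [73.1, 89.7, 155.3]
force: [-1.3, 0.1, -3.9]
opening: 0.0322
```

```bash
python3 - <<'E'
from h import *
chain([([.6157,-.095,.024],83)])
t=snap('top'); im=t['image']; hsv=cv2.cvtColor(im,cv2.COLOR_RGB2HSV)
# crate inside = pale wood
m=((hsv[...,1]<150)&(hsv[...,2]>150)&(abs(hsv[...,0].astype(int)-20)<8)).astype(np.uint8); m[:150]=0;m[255:]=0;m[:,:325]=0;m[:,:][:,470:]=0
n,l,st,ce=cv2.connectedComponentsWithStats(m); print([ (st[i].tolist()) for i in range(1,n) if st[i,4]>100])
c0=np.load('w2.npy',allow_pickle=True) 
E
```

```text
t24.00 [ 0.6125 -0.1019  0.0903] yaw 82.2 j6 -106 open 32.2 [-1.3  0.1 -3.9]
 turn [-0.8  0.1 -0.3] shift [ 6.63 -0.26  0.72] rows 1.3
[[417, 182, 35, 58, 921], [337, 221, 51, 12, 209], [388, 220, 23, 15, 132]]
```

Call:
{"fn": "servo_tool", "kwargs": {
  "deltas": [
    [[-0.8, 0, 0], [2.5, -0.25, 0.7], 2.0],
    [[-0.8, 0, 0], [5, -0.25, 0.7], 2.0],
    [[-0.8, 0, 0], [6.2, -0.25, 0.7], 2.0],
    [[-0.8, 0, 0], [6.6, -0.25, 0.7], 2.0],
    [[-0.8, 0, 0], [6.7, -0.25, 0.7], 2.0]
  ]
}}

```text
clock: 24.55
tool_pos: [0.6142, -0.0932, 0.0233]
orientation: [75.6, 89.6, 158.8]
force: [-0.3, 0.1, -3.1]
opening: 0.0316
```

Call:
{"fn": "servo_tool", "kwargs": {
  "deltas": [
    [[0, 0, 0], [0, 0, 0], 4.8],
    [[0, 0, 0], [0, 0, 0], 4.8],
    [[0, 0, 0], [0, 0, 0], 4.8],
    [[0, 0, 0], [0, 0, 0], 4.8],
    [[0, 0, 0], [0, 0, 0], 4.8]
  ]
}}

```text
clock: 25.05
tool_pos: [0.6144, -0.0933, 0.0237]
orientation: [72.3, 89.7, 155.5]
force: [0.5, 0.2, 0.1]
opening: 0.0481
```

Call:
{"fn": "servo_tool", "kwargs": {
  "deltas": [
    [[0, 0, 0], [-5, 0, 0], 4.8],
    [[0, 0, 0], [-10, 0, 0], 4.8],
    [[0, 0, 0], [-12, 0, 0], 6.0],
    [[0, 0, 0], [-12, 0, 0], 6.0]
  ]
}}

```text
clock: 25.45
tool_pos: [0.6175, -0.0936, 0.1484]
orientation: [-31.4, 89.8, 51.8]
force: [0.0, -0.1, -0.9]
opening: 0.058
```

```bash
python3 - <<'E'
from h import *
s=snap('wrist'); np.save('g2.npy',s,allow_pickle=True)
from chk import chk
chk(s,.6157,-.095,-97)
chain([([.52,.0,.14],95),([.4339,.0691,.14],103),([.4339,.0691,.014],103)])
E
```

```text
steel [  56   47 2046] [306.  223.7] [ 0.6098 -0.106 ]
t25.50 [ 0.616  -0.0935  0.1458] yaw 83.2 j6 -106 open 58.7 [-0.2  1.6 -0.4]
 turn [-11.8   0.2  -0.1] shift [ 0.62 10.64  8.15] rows 2.7
 turn [-8.  0.  0.] shift [0.   7.97 7.63] rows 2.2
 turn [0. 0. 0.] shift [12.6  0.   0. ] rows 2.5
```

a is in the crate. Now b.

Call:
{"fn": "servo_tool", "kwargs": {
  "deltas": [
    [[-11.8, 0, 0], [0.6, 10.6, 8.2], 6.0],
    [[-11.8, 0, 0], [0.6, 10.6, 8.2], 6.0],
    [[-11.8, 0, 0], [0.6, 10.6, 8.2], 6.0],
    [[-11.8, 0, 0], [0.6, 10.6, 8.2], 6.0]
  ]
}}

```text
clock: 25.9
tool_pos: [0.5169, 0.002, 0.1391]
orientation: [46.6, 89.7, 141.7]
force: [1.0, -0.6, 0.1]
opening: 0.0599
```

Call:
{"fn": "servo_tool", "kwargs": {
  "deltas": [
    [[-8, 0, 0], [0, 8, 7.6], 6.0],
    [[-8, 0, 0], [0, 8, 7.6], 6.0],
    [[-8, 0, 0], [0, 8, 7.6], 6.0],
    [[-8, 0, 0], [0, 8, 7.6], 6.0]
  ]
}}

```text
clock: 26.3
tool_pos: [0.4288, 0.0711, 0.1392]
orientation: [45.2, 89.7, 148.5]
force: [0.4, -0.4, 0.3]
opening: 0.0605
```

```bash
python3 chk.py .4339 .0691 -77 103 .014
```

```text
blob [ 6  3 16] [280.5 243. ] world [0.4471 0.0391] pred [0.4406 0.0399]
steel [  58   49 2141] [301.9 235.5] [0.4336 0.0556]
t26.35 [0.4299 0.0708 0.1393] yaw 103.3 j6 -112 open 60.2 [ 0.5 -0.3 -0.3]
 turn [ 0.3  0.2 -0.2] shift [12.53 -0.39 -0.3 ] rows 2.5
```

Call:
{"fn": "servo_tool", "kwargs": {
  "deltas": [
    [[0, 0, 0], [4, -0.4, -0.3], 6.0],
    [[0, 0, 0], [8, -0.4, -0.3], 6.0],
    [[0, 0, 0], [11, -0.4, -0.3], 6.0],
    [[0, 0, 0], [12.3, -0.4, -0.3], 6.0],
    [[0, 0, 0], [12.4, -0.4, -0.3], 6.0]
  ]
}}

```text
clock: 26.85
tool_pos: [0.4333, 0.0675, 0.0129]
orientation: [77.7, 89.5, -179.1]
force: [0.2, -0.4, 0.0]
opening: 0.0597
```

Call:
{"fn": "servo_tool", "kwargs": {
  "deltas": [
    [[0, 0, 0], [0, 0, 0], 2.0],
    [[0, 0, 0], [0, 0, 0], 2.0],
    [[0, 0, 0], [0, 0, 0], 2.0],
    [[0, 0, 0], [0, 0, 0], 2.0],
    [[0, 0, 0], [0, 0, 0], 2.0]
  ]
}}

```text
clock: 27.35
tool_pos: [0.4337, 0.0679, 0.0135]
orientation: [71.4, 89.6, 174.6]
force: [-0.1, 0.5, 4.2]
opening: 0.0319
```

Call:
{"fn": "servo_tool", "kwargs": {
  "deltas": [
    [[0, 0, 0], [0, 0, 0], 2.0],
    [[0, 0, 0], [0, 0, 0], 2.0],
    [[0, 0, 0], [-4, 0, 0], 2.0],
    [[0, 0, 0], [-8.5, 0, 0], 2.0],
    [[0, 0, 0], [-8.5, 0, 0], 2.0]
  ]
}}

```text
clock: 27.85
tool_pos: [0.4375, 0.0694, 0.1034]
orientation: [-19.1, 89.7, 84.2]
force: [1.9, 0.7, -3.9]
opening: 0.0318
```

```bash
python3 - <<'E'
from h import *
chain([([.54,-.04,.105],93),([.6568,-.1705,.105],83)])
E
```

```text
t27.85 [0.4375 0.0694 0.1034] yaw 103.3 j6 -111 open 31.8 [ 1.9  0.7 -3.9]
 turn [10.3  0.3  0.1] shift [ -0.21  -7.47 -13.  ] rows 3.0
 turn [10.  0.  0.] shift [  0.   -10.98 -13.64] rows 3.5
```

Call:
{"fn": "servo_tool", "kwargs": {
  "deltas": [
    [[10.3, 0, 0], [-0.2, -7.5, -13], 2.0],
    [[10.3, 0, 0], [-0.2, -7.5, -13], 2.0],
    [[10.3, 0, 0], [-0.2, -7.5, -13], 2.0],
    [[10.3, 0, 0], [-0.2, -7.5, -13], 2.0]
  ]
}}

```text
clock: 28.25
tool_pos: [0.5435, -0.0432, 0.104]
orientation: [-18.0, 89.8, 74.8]
force: [-2.1, 0.8, -4.4]
opening: 0.0317
```

Call:
{"fn": "servo_tool", "kwargs": {
  "deltas": [
    [[10, 0, 0], [0, -11, -13.6], 2.0],
    [[10, 0, 0], [0, -11, -13.6], 2.0],
    [[10, 0, 0], [0, -11, -13.6], 2.0],
    [[10, 0, 0], [0, -11, -13.6], 2.0],
    [[10, 0, 0], [0, -11, -13.6], 2.0]
  ]
}}

```text
clock: 28.75
tool_pos: [0.6611, -0.1769, 0.1009]
orientation: [22.6, 89.8, 105.2]
force: [-1.8, 0.4, -3.3]
opening: 0.0322
```

```bash
python3 - <<'E'
from h import *
chain([([.6568,-.1705,.0235],83)])
E
```

```text
t28.75 [ 0.6611 -0.1769  0.1009] yaw 82.6 j6 -98 open 32.2 [-1.8  0.4 -3.3]
 turn [-0.4  0.2 -0.1] shift [7.75 0.5  0.55] rows 1.6
```

Call:
{"fn": "servo_tool", "kwargs": {
  "deltas": [
    [[0, 0, 0], [3, 0.5, 0.5], 2.0],
    [[0, 0, 0], [6, 0.5, 0.5], 2.0],
    [[0, 0, 0], [7.3, 0.5, 0.5], 2.0],
    [[0, 0, 0], [7.7, 0.5, 0.5], 2.0],
    [[0, 0, 0], [7.8, 0.5, 0.5], 2.0]
  ]
}}

```text
clock: 29.25
tool_pos: [0.6569, -0.1708, 0.023]
orientation: [27.0, 89.8, 109.7]
force: [0.3, -0.6, -4.1]
opening: 0.0319
```

Call:
{"fn": "servo_tool", "kwargs": {
  "deltas": [
    [[0, 0, 0], [0, 0, 0], 4.8],
    [[0, 0, 0], [0, 0, 0], 4.8],
    [[0, 0, 0], [0, 0, 0], 4.8],
    [[0, 0, 0], [0, 0, 0], 4.8],
    [[0, 0, 0], [0, 0, 0], 4.8]
  ]
}}

```text
clock: 29.75
tool_pos: [0.6572, -0.1708, 0.0236]
orientation: [10.1, 89.8, 92.7]
force: [0.2, -0.5, -0.3]
opening: 0.0481
```

Call:
{"fn": "servo_tool", "kwargs": {
  "deltas": [
    [[0, 0, 0], [-5, 0, 0], 4.8],
    [[0, 0, 0], [-10, 0, 0], 4.8],
    [[0, 0, 0], [-12, 0, 0], 6.0],
    [[0, 0, 0], [-12, 0, 0], 6.0]
  ]
}}

```text
clock: 30.15
tool_pos: [0.6597, -0.1715, 0.1487]
orientation: [-65.3, 89.5, 17.4]
force: [-0.1, 0.3, -0.0]
opening: 0.0575
```

```bash
python3 - <<'E'
from h import *
from chk import chk
s=snap('wrist'); np.save('g3.npy',s,allow_pickle=True)
chk(s,.6568,-.1705,-97)
chain([([.54,-.12,.14],79),([.466,-.0691,.14],75.4)])
E
```

```text
steel [  58   48 2131] [307.6 225.6] [ 0.6545 -0.1828]
t30.20 [ 0.6583 -0.1712  0.146 ] yaw 82.6 j6 -99 open 59.0 [-0.5  0.2 -0.9]
 turn [3.6 0.2 0.2] shift [ 0.57 12.39  3.56] rows 2.6
 turn [3.6 0.  0. ] shift [0.   8.24 3.58] rows 1.8
```

Call:
{"fn": "servo_tool", "kwargs": {
  "deltas": [
    [[3.6, 0, 0], [0.6, 12.4, 3.6], 6.0],
    [[3.6, 0, 0], [0.6, 12.4, 3.6], 6.0],
    [[3.6, 0, 0], [0.6, 12.4, 3.6], 6.0],
    [[3.6, 0, 0], [0.6, 12.4, 3.6], 6.0]
  ]
}}

```text
clock: 30.6
tool_pos: [0.5358, -0.1186, 0.1388]
orientation: [-6.8, 89.8, 72.3]
force: [1.2, 0.4, -0.2]
opening: 0.0602
```

Call:
{"fn": "servo_tool", "kwargs": {
  "deltas": [
    [[3.6, 0, 0], [0, 8.2, 3.6], 6.0],
    [[3.6, 0, 0], [0, 8.2, 3.6], 6.0],
    [[3.6, 0, 0], [0, 8.2, 3.6], 6.0],
    [[3.6, 0, 0], [0, 8.2, 3.6], 6.0]
  ]
}}

```text
clock: 31.0
tool_pos: [0.462, -0.0673, 0.1389]
orientation: [-6.6, 89.8, 68.9]
force: [0.9, 0.2, -0.9]
opening: 0.0599
```

```bash
python3 chk.py .466 -.0691 75.4 75.4 .014
```

```text
blob [ 17  15 153] [354.9 236.8] world [ 0.4745 -0.0407] pred [ 0.4736 -0.0401]
steel [  58   49 2181] [334.1 236.4] [ 0.4669 -0.0578]
t31.05 [ 0.4627 -0.0676  0.1389] yaw 75.5 j6 -120 open 60.2 [-0.1 -0.1 -0.9]
 turn [0.1 0.2 0. ] shift [12.49 -0.35 -0.12] rows 2.5
```

Call:
{"fn": "servo_tool", "kwargs": {
  "deltas": [
    [[0, 0, 0], [4, -0.4, -0.15], 6.0],
    [[0, 0, 0], [8, -0.4, -0.15], 6.0],
    [[0, 0, 0], [11, -0.4, -0.15], 6.0],
    [[0, 0, 0], [12.3, -0.4, -0.15], 6.0],
    [[0, 0, 0], [12.4, -0.4, -0.15], 6.0]
  ]
}}

```text
clock: 31.55
tool_pos: [0.4657, -0.0704, 0.0123]
orientation: [67.5, 89.8, 143.0]
force: [-0.6, 0.2, 0.7]
opening: 0.0601
```

Call:
{"fn": "servo_tool", "kwargs": {
  "deltas": [
    [[0, 0, 0], [0, 0, 0], 2.0],
    [[0, 0, 0], [0, 0, 0], 2.0],
    [[0, 0, 0], [0, 0, 0], 2.0],
    [[0, 0, 0], [0, 0, 0], 2.0],
    [[0, 0, 0], [0, 0, 0], 2.0]
  ]
}}

```text
clock: 32.05
tool_pos: [0.4663, -0.0702, 0.0131]
orientation: [41.6, 89.8, 117.1]
force: [0.2, -0.3, 3.2]
opening: 0.032
```

Call:
{"fn": "servo_tool", "kwargs": {
  "deltas": [
    [[0, 0, 0], [0, 0, 0], 2.0],
    [[0, 0, 0], [0, 0, 0], 2.0],
    [[0, 0, 0], [-4, 0, 0], 2.0],
    [[0, 0, 0], [-8.5, 0, 0], 2.0],
    [[0, 0, 0], [-8.5, 0, 0], 2.0]
  ]
}}

```text
clock: 32.55
tool_pos: [0.47, -0.07, 0.1032]
orientation: [-48.2, 89.5, 27.4]
force: [1.7, 0.2, -2.0]
opening: 0.0316
```

```bash
python3 - <<'E'
from h import *
chain([([.5987,-.234,.105],83),([.5987,-.234,.0235],83)])
E
```

```text
t32.55 [ 0.47   -0.07    0.1032] yaw 75.5 j6 -120 open 31.6 [ 1.7  0.2 -2. ]
 turn [-7.5  0.3  0.4] shift [ -0.15 -16.56 -12.66] rows 4.2
 turn [0. 0. 0.] shift [8.15 0.   0.  ] rows 1.6
```

Call:
{"fn": "servo_tool", "kwargs": {
  "deltas": [
    [[-7.5, 0.3, 0.4], [-0.2, -16.6, -12.7], 2.0],
    [[-7.5, 0.3, 0.4], [-0.2, -16.6, -12.7], 2.0],
    [[-7.5, 0.3, 0.4], [-0.2, -16.6, -12.7], 2.0],
    [[-7.5, 0.3, 0.4], [-0.2, -16.6, -12.7], 2.0],
    [[-7.5, 0.3, 0.4], [-0.2, -16.6, -12.7], 2.0]
  ]
}}

```text
clock: 33.05
tool_pos: [0.601, -0.2381, 0.1039]
orientation: [141.1, 89.9, -136.0]
force: [-1.7, 0.7, -3.5]
opening: 0.0319
```

```bash
python3 - <<'E'
from h import *
chain([([.5987,-.234,.0235],83)])
E
```

```text
t33.05 [ 0.601  -0.2381  0.1039] yaw 82.9 j6 -93 open 31.9 [-1.7  0.7 -3.5]
 turn [-0.1 -0.  -0. ] shift [8.04 0.28 0.38] rows 1.6
```

Call:
{"fn": "servo_tool", "kwargs": {
  "deltas": [
    [[0, 0, 0], [3, 0.3, 0.4], 2.0],
    [[0, 0, 0], [6, 0.3, 0.4], 2.0],
    [[0, 0, 0], [7.5, 0.3, 0.4], 2.0],
    [[0, 0, 0], [8, 0.3, 0.4], 2.0],
    [[0, 0, 0], [8.1, 0.3, 0.4], 2.0]
  ]
}}

```text
clock: 33.55
tool_pos: [0.5984, -0.2336, 0.0226]
orientation: [123.9, 89.9, -153.1]
force: [-1.1, -0.4, -1.4]
opening: 0.0319
```

Call:
{"fn": "servo_tool", "kwargs": {
  "deltas": [
    [[0, 0, 0], [0, 0, 0], 4.8],
    [[0, 0, 0], [0, 0, 0], 4.8],
    [[0, 0, 0], [0, 0, 0], 4.8],
    [[0, 0, 0], [0, 0, 0], 4.8],
    [[0, 0, 0], [0, 0, 0], 4.8]
  ]
}}

```text
clock: 34.05
tool_pos: [0.5987, -0.2337, 0.0232]
orientation: [153.0, 89.9, -124.1]
force: [0.2, -0.2, -0.1]
opening: 0.0479
```

Call:
{"fn": "servo_tool", "kwargs": {
  "deltas": [
    [[0, 0, 0], [-5, 0, 0], 4.8],
    [[0, 0, 0], [-10, 0, 0], 4.8],
    [[0, 0, 0], [-12, 0, 0], 6.0],
    [[0, 0, 0], [-12, 0, 0], 6.0]
  ]
}}

```text
clock: 34.45
tool_pos: [0.6011, -0.2341, 0.148]
orientation: [-102.0, 89.6, -19.1]
force: [-0.3, 0.3, 0.1]
opening: 0.0574
```

```bash
python3 - <<'E'
from h import *
from chk import chk
s=snap('wrist'); np.save('g4.npy',s,allow_pickle=True)
chk(s,.5987,-.234,83)
chain([([.52,-.22,.14],111),([.4522,-.2108,.14],138.2)])
E
```

```text
blob [ 16  16 174] [357.5 226.6] world [ 0.6046 -0.2031] pred [ 0.6024 -0.2042]
steel [  61   48 2301] [335.4 226. ] [ 0.5991 -0.2225]
t34.50 [ 0.5998 -0.2336  0.1454] yaw 82.9 j6 -93 open 58.5 [-0.4  0.2 -0.8]
 turn [-28.1  -0.1   0.2] shift [0.51 8.09 0.37] rows 3.3
 turn [-27.2   0.    0. ] shift [0.   6.   3.29] rows 3.2
```

```bash
python3 - <<'E'
from h import *
t=snap('top'); d=np.array([.4522,-.2108])
for n,p,z in [('corner',(447,283),.06),('corner2',(447,322),.06),('p1',(486,295),.1),('p2',(467,315),.1),('p3',(521,296),.1),('p4',(502,317),.1)]:
    w=ray(t,*p,z)[:2]; r=w-d
    o=[]
    for y in(138.2,48.2):
        a=np.radians(y); o.append((round(r@[np.cos(a),np.sin(a)],3),round(r@[-np.sin(a),np.cos(a)],3)))
    print(n,w.round(3),'along/perp y-grip',o[0],'x-grip',o[1])
E
```

```text
corner [ 0.471 -0.267] along/perp y-grip (np.float64(-0.052), np.float64(0.029)) x-grip (np.float64(-0.029), np.float64(-0.052))
corner2 [ 0.394 -0.267] along/perp y-grip (np.float64(0.005), np.float64(0.081)) x-grip (np.float64(-0.081), np.float64(0.005))
p1 [ 0.452 -0.331] along/perp y-grip (np.float64(-0.08), np.float64(0.09)) x-grip (np.float64(-0.09), np.float64(-0.08))
p2 [ 0.414 -0.295] along/perp y-grip (np.float64(-0.027), np.float64(0.088)) x-grip (np.float64(-0.088), np.float64(-0.027))
p3 [ 0.451 -0.397] along/perp y-grip (np.float64(-0.124), np.float64(0.139)) x-grip (np.float64(-0.139), np.float64(-0.124))
p4 [ 0.411 -0.361] along/perp y-grip (np.float64(-0.07), np.float64(0.139)) x-grip (np.float64(-0.139), np.float64(-0.07))
```

The y-grip clears the right-hand punches by 88 mm against the body's 39 mm half width, and the body passes above the block at z > 0.08. Going for d.

Call:
{"fn": "servo_tool", "kwargs": {
  "deltas": [
    [[-28.1, 0, 0], [0.5, 8.1, 0.4], 5.0],
    [[-28.1, 0, 0], [0.5, 8.1, 0.4], 5.0],
    [[-28.1, 0, 0], [0.5, 8.1, 0.4], 5.0],
    [[-28.1, 0, 0], [0.5, 8.1, 0.4], 5.0],
    [[-28.1, 0, 0], [0.5, 8.1, 0.4], 5.0]
  ]
}}

```text
clock: 35.05
tool_pos: [0.5178, -0.2193, 0.1373]
orientation: [77.7, 89.9, -171.3]
force: [-1.1, 0.2, -0.4]
opening: 0.05
```

Call:
{"fn": "servo_tool", "kwargs": {
  "deltas": [
    [[-27.2, 0, 0], [0, 6, 3.3], 5.0],
    [[-27.2, 0, 0], [0, 6, 3.3], 5.0],
    [[-27.2, 0, 0], [0, 6, 3.3], 5.0],
    [[-27.2, 0, 0], [0, 6, 3.3], 5.0],
    [[-27.2, 0, 0], [0, 6, 3.3], 5.0]
  ]
}}

```text
clock: 35.55
tool_pos: [0.4501, -0.2101, 0.1369]
orientation: [46.9, 89.9, -175.0]
force: [-0.1, 0.1, 0.1]
opening: 0.0499
```

```bash
python3 chk.py .4522 -.2108 48.2 138.2 .018; python3 - <<'E'
from h import *
# top view: catch d blob & tray check & where are row blobs
t=snap('top')
E
```

```text
blob [ 2 23 23] [340. 241.] world [ 0.4439 -0.1929] pred [ 0.4722 -0.1884]
blob [ 17  13 148] [318.3 267.1] world [ 0.4737 -0.1876] pred [ 0.4722 -0.1884]
steel [  46   57 2131] [318.  244.1] [ 0.4578 -0.2056]
t35.60 [ 0.4502 -0.2101  0.1369] yaw 138.0 j6 -40 open 50.5 [ 0.6  0.1 -0.1]
 turn [-0.2  0.1 -0.1] shift [11.89 -0.1  -0.22] rows 2.4
```

Call:
{"fn": "servo_tool", "kwargs": {
  "deltas": [
    [[0, 0, 0], [4, -0.2, -0.2], 5.0],
    [[0, 0, 0], [8, -0.2, -0.2], 5.0],
    [[0, 0, 0], [10.5, -0.2, -0.2], 5.0],
    [[0, 0, 0], [11.7, -0.2, -0.2], 5.0],
    [[0, 0, 0], [11.8, -0.2, -0.2], 5.0]
  ]
}}

```text
clock: 36.15
tool_pos: [0.4515, -0.2099, 0.0168]
orientation: [41.0, 89.6, 178.8]
force: [-0.2, -0.8, -0.0]
opening: 0.0497
```

Call:
{"fn": "servo_tool", "kwargs": {
  "deltas": [
    [[0, 0, 0], [0, 0, 0], 1.5],
    [[0, 0, 0], [0, 0, 0], 1.5],
    [[0, 0, 0], [0, 0, 0], 1.5],
    [[0, 0, 0], [0, 0, 0], 1.5],
    [[0, 0, 0], [0, 0, 0], 1.5]
  ]
}}

```text
clock: 36.65
tool_pos: [0.4523, -0.21, 0.0176]
orientation: [43.9, 89.7, -178.2]
force: [-0.1, 0.1, 5.0]
opening: 0.0235
```

Call:
{"fn": "servo_tool", "kwargs": {
  "deltas": [
    [[0, 0, 0], [0, 0, 0], 1.5],
    [[0, 0, 0], [0, 0, 0], 1.5],
    [[0, 0, 0], [-4, 0, 0], 1.5],
    [[0, 0, 0], [-10, 0, 0], 1.5],
    [[0, 0, 0], [-10, 0, 0], 1.5]
  ]
}}

```text
clock: 37.15
tool_pos: [0.4555, -0.2105, 0.1223]
orientation: [-176.9, 89.9, -38.9]
force: [1.5, -1.0, -2.9]
opening: 0.0235
```

```bash
python3 - <<'E'
from h import *
chain([([.5,-.06,.13],115),([.56,.1,.14],93)])
E
```

```text
t37.15 [ 0.4555 -0.2105  0.1223] yaw 137.9 j6 -40 open 23.5 [ 1.5 -1.  -2.9]
 turn [22.9 -0.1  0. ] shift [ -0.79 -14.15   6.78] rows 3.1
 turn [22.  0.  0.] shift [ -1.   -12.2   11.97] rows 3.4
```

Call:
{"fn": "servo_tool", "kwargs": {
  "deltas": [
    [[22.9, 0, 0], [-0.8, -14.2, 6.8], 1.5],
    [[22.9, 0, 0], [-0.8, -14.2, 6.8], 1.5],
    [[22.9, 0, 0], [-0.8, -14.2, 6.8], 1.5],
    [[22.9, 0, 0], [-0.8, -14.2, 6.8], 1.5]
  ]
}}

```text
clock: 37.55
tool_pos: [0.5004, -0.0569, 0.1298]
orientation: [-141.7, 89.9, -26.9]
force: [-0.2, 0.2, -4.2]
opening: 0.0236
```

Call:
{"fn": "servo_tool", "kwargs": {
  "deltas": [
    [[22, 0, 0], [-1, -12.2, 12], 1.5],
    [[22, 0, 0], [-1, -12.2, 12], 1.5],
    [[22, 0, 0], [-1, -12.2, 12], 1.5],
    [[22, 0, 0], [-1, -12.2, 12], 1.5],
    [[22, 0, 0], [-1, -12.2, 12], 1.5]
  ]
}}

```text
clock: 38.05
tool_pos: [0.5616, 0.1066, 0.1385]
orientation: [-126.8, 89.9, -33.9]
force: [-1.0, -0.3, -4.5]
opening: 0.0236
```

```bash
python3 - <<'E'
from h import *
def rim(s,lab):
    hsv=cv2.cvtColor(s['image'],cv2.COLOR_RGB2HSV)
    m=(((hsv[...,0]<6)|(hsv[...,0]>174))&(hsv[...,1]>170)&(hsv[...,2]>90)).astype(np.uint8)
    n,l,st,ce=cv2.connectedComponentsWithStats(m)
    for i in range(1,n):
        if st[i,4]>150:
            v,u=np.nonzero(l==i); P=np.array([ray(s,a,b,.014)[:2] for a,b in zip(u,v)])
            if P[:,0].min()<.6 or P[:,0].max()>.75: continue
            k=np.polyfit(P[:,1],P[:,0],1); print(lab,st[i],'rim x at y=.1375: %.4f'%np.polyval(k,.1375),'yaw %.2f'%-np.degrees(np.arctan(k[0])),'y range',P[:,1].min().round(4),P[:,1].max().round(4),'x span about line',(P[:,0]-np.polyval(k,P[:,1])).min().round(4),(P[:,0]-np.polyval(k,P[:,1])).max().round(4))
rim(snap('top'),'top')
s=snap('wrist'); np.save('t1.npy',s,allow_pickle=True); rim(s,'wrist')
for n in('w3','w6','w2'): rim(np.load(n+'.npy',allow_pickle=True).item(),n)
chain([([.615,.137,.1],93)])
s=np.load('w6.npy',allow_pickle=True).item()
for p in [(122,199),(200,179),(33,0),(198,174),(122,195)]: print(p,ray(s,*p,.014)[:2].round(4))
E
```

```text
top [241 184  51   6 210] rim x at y=.1375: 0.6654 yaw 2.69 y range 0.0524 0.1591 x span about line -0.0054 0.0046
w3 [  33    0   83  196 2411] rim x at y=.1375: 0.6681 yaw 3.17 y range 0.1135 0.2871 x span about line -0.0061 0.0058
w6 [  30    0   94  200 2390] rim x at y=.1375: 0.6662 yaw 2.99 y range 0.0995 0.2855 x span about line -0.006 0.0057
w2 [210 352  81  12 651] rim x at y=.1375: 0.6655 yaw 2.71 y range 0.1798 0.2855 x span about line -0.0085 0.0064
t38.15 [0.5598 0.1036 0.1382] yaw 92.9 j6 -117 open 23.7 [ 0.3 -1.2 -3.8]
 turn [-0.1 -0.1 -0. ] shift [ 3.81 -5.68  3.07] rows 1.5
(122, 199) [0.6567 0.2865]
(200, 179) [0.571  0.2831]
(33, 0) [0.6706 0.1001]
(198, 174) [0.5715 0.2778]
(122, 195) [0.6552 0.2826]
```

Tray centre comes out at about (0.622, 0.167) with yaw 3°. The estimates agree within 3.5 mm and the bay margins are 7–8 mm. I'll place d in the bay centred at y = -29 mm.

Call:
{"fn": "servo_tool", "kwargs": {
  "deltas": [
    [[0, 0, 0], [3, -5.4, 3.1], 1.5],
    [[0, 0, 0], [3, -5.4, 3.1], 1.5],
    [[0, 0, 0], [3, -5.4, 3.1], 1.5],
    [[0, 0, 0], [3, -5.4, 3.1], 1.5]
  ]
}}

```text
clock: 38.55
tool_pos: [0.6111, 0.1358, 0.1069]
orientation: [128.7, 89.7, -138.6]
force: [-0.6, 0.4, -3.1]
opening: 0.0239
```

```bash
python3 - <<'E'
from h import *
chain([([.612,.137,.0235],93)])
s=snap('wrist'); np.save('t2.npy',s,allow_pickle=True)
E
```

```text
t38.55 [0.6111 0.1358 0.1069] yaw 92.8 j6 -118 open 23.9 [-0.6  0.4 -3.1]
 turn [-0.2 -0.2 -0.2] shift [ 8.34 -0.12  0.14] rows 1.7
```

Call:
{"fn": "servo_tool", "kwargs": {
  "deltas": [
    [[0, 0, 0], [3, -0.1, 0.15], 1.5],
    [[0, 0, 0], [6, -0.1, 0.15], 1.5],
    [[0, 0, 0], [7.6, -0.1, 0.15], 1.5],
    [[0, 0, 0], [8.2, -0.1, 0.15], 1.5],
    [[0, 0, 0], [8.35, -0.1, 0.15], 1.5]
  ]
}}

```text
clock: 39.1
tool_pos: [0.6115, 0.1366, 0.0243]
orientation: [134.3, 89.8, -132.9]
force: [0.0, 0.0, -4.1]
opening: 0.0239
```

Call:
{"fn": "servo_tool", "kwargs": {
  "deltas": [
    [[0, 0, 0], [0.05, 0, 0], 1.5],
    [[0, 0, 0], [0.1, 0, 0], 1.5]
  ]
}}

```text
clock: 39.3
tool_pos: [0.6123, 0.1368, 0.0248]
orientation: [160.9, 89.9, -106.3]
force: [-0.1, -0.8, -3.3]
opening: 0.0238
```

```bash
python3 - <<'E'
from h import *
chain([([.612,.137,.0225],93)])
E
```

```text
t39.30 [0.6123 0.1368 0.0248] yaw 92.8 j6 -118 open 23.8 [-0.1 -0.8 -3.3]
 turn [-0.2 -0.1 -0. ] shift [0.23 0.03 0.02] rows 0.0
```

The foot is already below divider height with no contact, so it is inside the bay. I'll lower to the floor, release and retreat.

Call:
{"fn": "servo_tool", "kwargs": {
  "deltas": [
    [[0, 0, 0], [0.15, 0, 0], 1.5],
    [[0, 0, 0], [0.25, 0, 0], 1.5],
    [[0, 0, 0], [0.25, 0, 0], 1.5]
  ]
}}

```text
clock: 39.6
tool_pos: [0.6123, 0.1368, 0.0224]
orientation: [165.5, 89.9, -101.7]
force: [-0.7, 0.1, -4.3]
opening: 0.0239
```

Call:
{"fn": "servo_tool", "kwargs": {
  "deltas": [
    [[0, 0, 0], [0, 0, 0], 4.2],
    [[0, 0, 0], [0, 0, 0], 4.2],
    [[0, 0, 0], [0, 0, 0], 4.2],
    [[0, 0, 0], [0, 0, 0], 4.2],
    [[0, 0, 0], [0, 0, 0], 4.2]
  ]
}}

```text
clock: 40.1
tool_pos: [0.6124, 0.1369, 0.0226]
orientation: [173.9, 89.9, -93.3]
force: [0.3, 0.4, -0.8]
opening: 0.0419
```

Call:
{"fn": "servo_tool", "kwargs": {
  "deltas": [
    [[0, 0, 0], [-4, 0, 0], 4.2],
    [[0, 0, 0], [-8, 0, 0], 4.2],
    [[0, 0, 0], [-13, 0, 0], 4.2],
    [[0, 0, 0], [-13, 0, 0], 4.2]
  ]
}}

```text
clock: 40.5
tool_pos: [0.6164, 0.1384, 0.1605]
orientation: [-80.3, 89.3, 12.6]
force: [-0.1, 0.5, -0.8]
opening: 0.0421
```

Call:
{"fn": "servo_tool", "kwargs": {
  "deltas": [
    [[0, 0, 0], [0, 15, 0], 4.2],
    [[0, 0, 0], [0, 15, -2], 4.2],
    [[0, 0, 0], [0, 15, -4], 4.2],
    [[0, 0, 0], [0, 15, -4], 4.2],
    [[0, 0, 0], [0, 15, -4], 4.2]
  ]
}}

```text
clock: 41.0
tool_pos: [0.468, 0.0906, 0.1595]
orientation: [-77.0, 89.2, 15.8]
force: [0.8, 0.4, 0.5]
opening: 0.0417
```

```bash
python3 - <<'E'
from h import *
chain([])
t=snap('top','end'); sc=snap('scene'); im=cv2.cvtColor(t['image'],cv2.COLOR_RGB2BGR); s2=cv2.cvtColor(sc['image'],cv2.COLOR_RGB2BGR)
a=cv2.resize(im[150:330,100:500],(800,360),interpolation=cv2.INTER_CUBIC)
b=cv2.resize(s2[180:310,180:520],(628,240),interpolation=cv2.INTER_CUBIC); b=cv2.copyMakeBorder(b,0,0,0,172,cv2.BORDER_CONSTANT)
cv2.imwrite('pics/endc.png',np.vstack([a,b]))
E
```

```text
t41.00 [0.468  0.0906 0.1595] yaw 92.9 j6 -122 open 41.7 [0.8 0.4 0.5]
```

View pics/endc.png

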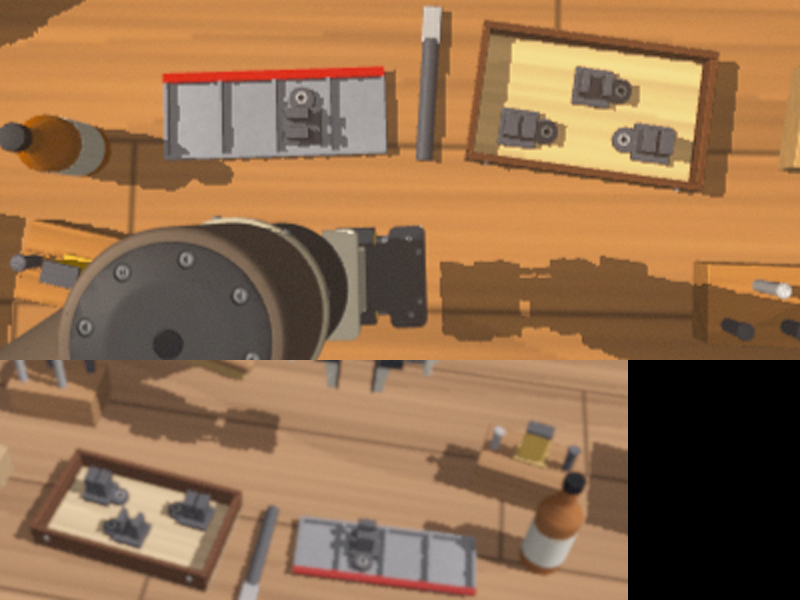

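The final picture shows d flat in its bay with its tail at the red rim, at about (302,110). The three bad catches stand in the crate, the gauge hangs in its block, and the bystanders are unmoved. Handing in.

```bash
python3 -c "
from plant import ctrl
print(ctrl.close_job())"
```

```text
the job is handed in; nothing more can be done
None
```

I tried the gauge in all four catches from left to right, sorted them, hung the gauge back in its block and handed the job in at about 41 s.

| Catch | Gauge result | Verdict | Now in |
|---|---|---|---|
| a | tip stopped on the prong tops | tight, bad | crate |
| b | step went in, tip reached the slot floor | slack, bad | crate |
| c | tip stopped on the prong tops | tight, bad | crate |
| d | tip stopped 18 mm below the prong tops | good | tray, second bay from the robot's right |

- **Final pictures:** d is flat in its bay with its tail to the red rim. The three bad catches stand in the crate and the gauge hangs in its block. The other things on the bench look unmoved.
- **Forces:** contact during the tests never read above about 20 N, against the 40 N and 120 N limits.
- **Disagreements:** the tray centre estimates differed by about 3.5 mm, within the 7–8 mm bay margins. Later hole positions differed by 1–2 mm from the first ones. For b the check before gripping caught only part of the hole ring, but the grip closed normally.
- **Knocked catch:** I saw no sign of one being knocked aside.
- **Over budget:** I viewed 17 pictures against the 14 allowed.

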